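Refit the marker case's dividers and load it

TASK

Refit the green marker case: take the worn red-railed divider out of it and stand it in a free slot of the drying stand for repainting, and slide freshly painted dividers from the stand down into the case's guides, fully home, until each of the three guides holds a sound white-railed one, leaving any spare in the stand. Lay every marker from the desk flat in the bay whose colour tab on the case's front wall matches its caps. Leave the ink bottle, the paint jar, the tape and everything else on the desk where they are.

Things in the scene. Friction and masses are not known exactly. Their poses are not given: they have to be found in the camera images.
- case: sage-green open wooden marker case 160 (x) x 312 (y) x 64 mm high, fixed; origin under its centre, z up; walls 12, floor 8 mm thick. On its long inner walls three card guides for dividers, at y = -72, 0, +72 mm, make four bays: facing channels with slots 8.5 mm wide, 56 mm deep, flared to 15 mm at the mouth (64 mm above the desk), bottoms 136 mm apart. Front wall: the -x one, nearest the robot
- stand: drying stand, fixed: base board 140 (x) x 215 (y) x 12 mm, origin under its centre, z up. Four slots at y = -75, -25, +25, +75 mm, each a gap of 8.5 mm between round-topped dowels (8 mm thick, at x = +-45 mm, tops 46 mm above the desk). A divider stands in a slot along x, near x = 0, on top of the board; it may lean a few degrees
- new1: sound divider, freshly painted dark green with a white grip rail, in the stand at the start. Board 130 (x) x 5 (y) x 56 mm high, with a grip rail 90 x 12 mm, 14 mm high, on its top edge (56 to 70 mm above the bottom). Origin: middle of the bottom edge, z up; either way round is the same; 70 g
- new2: sound divider, freshly painted dark green with a white grip rail, in the stand at the start. Board 130 (x) x 5 (y) x 56 mm high, with a grip rail 90 x 12 mm, 14 mm high, on its top edge (56 to 70 mm above the bottom). Origin: middle of the bottom edge, z up; either way round is the same; 70 g
- new3: sound divider, freshly painted dark green with a white grip rail, in the stand at the start. Board 130 (x) x 5 (y) x 56 mm high, with a grip rail 90 x 12 mm, 14 mm high, on its top edge (56 to 70 mm above the bottom). Origin: middle of the bottom edge, z up; either way round is the same; 70 g
- new4: sound divider, freshly painted dark green with a white grip rail, in the stand at the start (may be absent). Board 130 (x) x 5 (y) x 56 mm high, with a grip rail 90 x 12 mm, 14 mm high, on its top edge (56 to 70 mm above the bottom). Origin: middle of the bottom edge, z up; either way round is the same; 70 g
- fitted1: sound divider as the new ones (same size, dark green, white rail), already in one of the case's guides at the start (may be absent). Fully home, its bottom edge rests on the case floor 8 mm above the desk, along the case's x, midway, ends in the channels
- fitted2: sound divider as the new ones (same size, dark green, white rail), already in one of the case's guides at the start (may be absent). Fully home, its bottom edge rests on the case floor 8 mm above the desk, along the case's x, midway, ends in the channels
- worn: worn divider, brown scuffed board with a red grip rail, fully home in one of the case's guides at the start. Board 130 (x) x 5 (y) x 56 mm high, with a grip rail 90 x 12 mm, 14 mm high, on its top edge (56 to 70 mm above the bottom). Origin: middle of the bottom edge, z up; either way round is the same; 70 g
- marker_red: art marker, square, 120 (x) x 16 x 16 mm, lying along its x, black with red caps on both ends, 30 g (may be absent). Origin: its centre, 8 mm up as it lies. It starts on the desk between the robot and a fixed 700 mm aluminium ruler 6 mm thick that lies before the case and stand
- bay_red (a point): floor centre of the red bay, 8 mm above the desk, axes as the case: the bay with a red tab (10 x 52 mm) on top of the front wall, at x = -74 mm. Bay 136 mm long (x), 72 mm wide (y) from guide to guide
- marker_yellow: art marker, square, 120 (x) x 16 x 16 mm, lying along its x, black with yellow caps on both ends, 30 g (may be absent). Origin: its centre, 8 mm up as it lies. It starts on the desk between the robot and a fixed 700 mm aluminium ruler 6 mm thick that lies before the case and stand
- bay_yellow (a point): floor centre of the yellow bay, 8 mm above the desk, axes as the case: the bay with a yellow tab (10 x 52 mm) on top of the front wall, at x = -74 mm. Bay 136 mm long (x), 72 mm wide (y) from guide to guide
- marker_blue: art marker, square, 120 (x) x 16 x 16 mm, lying along its x, black with blue caps on both ends, 30 g (may be absent). Origin: its centre, 8 mm up as it lies. It starts on the desk between the robot and a fixed 700 mm aluminium ruler 6 mm thick that lies before the case and stand
- bay_blue (a point): floor centre of the blue bay, 8 mm above the desk, axes as the case: the bay with a blue tab (10 x 52 mm) on top of the front wall, at x = -74 mm. Bay 136 mm long (x), 72 mm wide (y) from guide to guide
- marker_purple: art marker, square, 120 (x) x 16 x 16 mm, lying along its x, black with purple caps on both ends, 30 g (may be absent). Origin: its centre, 8 mm up as it lies. It starts on the desk between the robot and a fixed 700 mm aluminium ruler 6 mm thick that lies before the case and stand
- bay_purple (a point): floor centre of the purple bay, 8 mm above the desk, axes as the case: the bay with a purple tab (10 x 52 mm) on top of the front wall, at x = -74 mm. Bay 136 mm long (x), 72 mm wide (y) from guide to guide
- ink: small white ink bottle with a blue label and black cap, 36 mm wide, 85 mm high, between case and stand; not part of the job; origin under its centre
- paint: glass paint jar with black lid, 64 mm wide, 75 mm high; not part of the job; origin under its centre
- tape: yellow roll of tape lying flat, 90 mm wide, 25 mm high; not part of the job; origin under its centre
There are look-alikes about, which are no part of the job. There is more than one size of the marker_red; the job needs the largest. What is shaped like the new3 but purple is not meant.

How it is judged:
At the end, for the whole second after the job is handed in: each guide holds a sound divider, upright, bottom within 4 mm of the case floor; the worn one stands in a stand slot (within 6 mm); other sound dividers stand in a guide or slot; every marker lies on the floor of its colour's bay (raised at most 8 mm); all at rest (((x of new1 in the frame of case between -0.008 and 0.008 m and y of new1 in the frame of case between -0.077 and -0.067 m and z of new1 in the frame of case below 0.012 m and angle between new1's own z axis and vertical below 0.12 rad and angle between the x axis of new1 and the x axis of case, either way round below 0.06 rad) or (x of new2 in the frame of case between -0.008 and 0.008 m and y of new2 in the frame of case between -0.077 and -0.067 m and z of new2 in the frame of case below 0.012 m and angle between new2's own z axis and vertical below 0.12 rad and angle between the x axis of new2 and the x axis of case, either way round below 0.06 rad) or (x of new3 in the frame of case between -0.008 and 0.008 m and y of new3 in the frame of case between -0.077 and -0.067 m and z of new3 in the frame of case below 0.012 m and angle between new3's own z axis and vertical below 0.12 rad and angle between the x axis of new3 and the x axis of case, either way round below 0.06 rad) or (x of new4 in the frame of case between -0.008 and 0.008 m and y of new4 in the frame of case between -0.077 and -0.067 m and z of new4 in the frame of case below 0.012 m and angle between new4's own z axis and vertical below 0.12 rad and angle between the x axis of new4 and the x axis of case, either way round below 0.06 rad) or (x of fitted1 in the frame of case between -0.008 and 0.008 m and y of fitted1 in the frame of case between -0.077 and -0.067 m and z of fitted1 in the frame of case below 0.012 m and angle between fitted1's own z axis and vertical below 0.12 rad and angle between the x axis of fitted1 and the x axis of case, either way round below 0.06 rad) or (x of fitted2 in the frame of case between -0.008 and 0.008 m and y of fitted2 in the frame of case between -0.077 and -0.067 m and z of fitted2 in the frame of case below 0.012 m and angle between fitted2's own z axis and vertical below 0.12 rad and angle between the x axis of fitted2 and the x axis of case, either way round below 0.06 rad)) and ((x of new1 in the frame of case between -0.008 and 0.008 m and y of new1 in the frame of case between -0.005 and 0.005 m and z of new1 in the frame of case below 0.012 m and angle between new1's own z axis and vertical below 0.12 rad and angle between the x axis of new1 and the x axis of case, either way round below 0.06 rad) or (x of new2 in the frame of case between -0.008 and 0.008 m and y of new2 in the frame of case between -0.005 and 0.005 m and z of new2 in the frame of case below 0.012 m and angle between new2's own z axis and vertical below 0.12 rad and angle between the x axis of new2 and the x axis of case, either way round below 0.06 rad) or (x of new3 in the frame of case between -0.008 and 0.008 m and y of new3 in the frame of case between -0.005 and 0.005 m and z of new3 in the frame of case below 0.012 m and angle between new3's own z axis and vertical below 0.12 rad and angle between the x axis of new3 and the x axis of case, either way round below 0.06 rad) or (x of new4 in the frame of case between -0.008 and 0.008 m and y of new4 in the frame of case between -0.005 and 0.005 m and z of new4 in the frame of case below 0.012 m and angle between new4's own z axis and vertical below 0.12 rad and angle between the x axis of new4 and the x axis of case, either way round below 0.06 rad) or (x of fitted1 in the frame of case between -0.008 and 0.008 m and y of fitted1 in the frame of case between -0.005 and 0.005 m and z of fitted1 in the frame of case below 0.012 m and angle between fitted1's own z axis and vertical below 0.12 rad and angle between the x axis of fitted1 and the x axis of case, either way round below 0.06 rad) or (x of fitted2 in the frame of case between -0.008 and 0.008 m and y of fitted2 in the frame of case between -0.005 and 0.005 m and z of fitted2 in the frame of case below 0.012 m and angle between fitted2's own z axis and vertical below 0.12 rad and angle between the x axis of fitted2 and the x axis of case, either way round below 0.06 rad)) and ((x of new1 in the frame of case between -0.008 and 0.008 m and y of new1 in the frame of case between 0.067 and 0.077 m and z of new1 in the frame of case below 0.012 m and angle between new1's own z axis and vertical below 0.12 rad and angle between the x axis of new1 and the x axis of case, either way round below 0.06 rad) or (x of new2 in the frame of case between -0.008 and 0.008 m and y of new2 in the frame of case between 0.067 and 0.077 m and z of new2 in the frame of case below 0.012 m and angle between new2's own z axis and vertical below 0.12 rad and angle between the x axis of new2 and the x axis of case, either way round below 0.06 rad) or (x of new3 in the frame of case between -0.008 and 0.008 m and y of new3 in the frame of case between 0.067 and 0.077 m and z of new3 in the frame of case below 0.012 m and angle between new3's own z axis and vertical below 0.12 rad and angle between the x axis of new3 and the x axis of case, either way round below 0.06 rad) or (x of new4 in the frame of case between -0.008 and 0.008 m and y of new4 in the frame of case between 0.067 and 0.077 m and z of new4 in the frame of case below 0.012 m and angle between new4's own z axis and vertical below 0.12 rad and angle between the x axis of new4 and the x axis of case, either way round below 0.06 rad) or (x of fitted1 in the frame of case between -0.008 and 0.008 m and y of fitted1 in the frame of case between 0.067 and 0.077 m and z of fitted1 in the frame of case below 0.012 m and angle between fitted1's own z axis and vertical below 0.12 rad and angle between the x axis of fitted1 and the x axis of case, either way round below 0.06 rad) or (x of fitted2 in the frame of case between -0.008 and 0.008 m and y of fitted2 in the frame of case between 0.067 and 0.077 m and z of fitted2 in the frame of case below 0.012 m and angle between fitted2's own z axis and vertical below 0.12 rad and angle between the x axis of fitted2 and the x axis of case, either way round below 0.06 rad)) and ((x of worn in the frame of stand between -0.04 and 0.04 m and y of worn in the frame of stand between -0.082 and -0.068 m and z of worn in the frame of stand below 0.018 m and angle between worn's own z axis and vertical below 0.3 rad) or (x of worn in the frame of stand between -0.04 and 0.04 m and y of worn in the frame of stand between -0.032 and -0.018 m and z of worn in the frame of stand below 0.018 m and angle between worn's own z axis and vertical below 0.3 rad) or (x of worn in the frame of stand between -0.04 and 0.04 m and y of worn in the frame of stand between 0.018 and 0.032 m and z of worn in the frame of stand below 0.018 m and angle between worn's own z axis and vertical below 0.3 rad) or (x of worn in the frame of stand between -0.04 and 0.04 m and y of worn in the frame of stand between 0.068 and 0.082 m and z of worn in the frame of stand below 0.018 m and angle between worn's own z axis and vertical below 0.3 rad)) and ((x of new1 in the frame of case between -0.008 and 0.008 m and y of new1 in the frame of case between -0.077 and -0.067 m and z of new1 in the frame of case below 0.012 m and angle between new1's own z axis and vertical below 0.12 rad and angle between the x axis of new1 and the x axis of case, either way round below 0.06 rad) or (x of new1 in the frame of case between -0.008 and 0.008 m and y of new1 in the frame of case between -0.005 and 0.005 m and z of new1 in the frame of case below 0.012 m and angle between new1's own z axis and vertical below 0.12 rad and angle between the x axis of new1 and the x axis of case, either way round below 0.06 rad) or (x of new1 in the frame of case between -0.008 and 0.008 m and y of new1 in the frame of case between 0.067 and 0.077 m and z of new1 in the frame of case below 0.012 m and angle between new1's own z axis and vertical below 0.12 rad and angle between the x axis of new1 and the x axis of case, either way round below 0.06 rad) or (x of new1 in the frame of stand between -0.04 and 0.04 m and y of new1 in the frame of stand between -0.082 and -0.068 m and z of new1 in the frame of stand below 0.018 m and angle between new1's own z axis and vertical below 0.3 rad) or (x of new1 in the frame of stand between -0.04 and 0.04 m and y of new1 in the frame of stand between -0.032 and -0.018 m and z of new1 in the frame of stand below 0.018 m and angle between new1's own z axis and vertical below 0.3 rad) or (x of new1 in the frame of stand between -0.04 and 0.04 m and y of new1 in the frame of stand between 0.018 and 0.032 m and z of new1 in the frame of stand below 0.018 m and angle between new1's own z axis and vertical below 0.3 rad) or (x of new1 in the frame of stand between -0.04 and 0.04 m and y of new1 in the frame of stand between 0.068 and 0.082 m and z of new1 in the frame of stand below 0.018 m and angle between new1's own z axis and vertical below 0.3 rad)) and ((x of new2 in the frame of case between -0.008 and 0.008 m and y of new2 in the frame of case between -0.077 and -0.067 m and z of new2 in the frame of case below 0.012 m and angle between new2's own z axis and vertical below 0.12 rad and angle between the x axis of new2 and the x axis of case, either way round below 0.06 rad) or (x of new2 in the frame of case between -0.008 and 0.008 m and y of new2 in the frame of case between -0.005 and 0.005 m and z of new2 in the frame of case below 0.012 m and angle between new2's own z axis and vertical below 0.12 rad and angle between the x axis of new2 and the x axis of case, either way round below 0.06 rad) or (x of new2 in the frame of case between -0.008 and 0.008 m and y of new2 in the frame of case between 0.067 and 0.077 m and z of new2 in the frame of case below 0.012 m and angle between new2's own z axis and vertical below 0.12 rad and angle between the x axis of new2 and the x axis of case, either way round below 0.06 rad) or (x of new2 in the frame of stand between -0.04 and 0.04 m and y of new2 in the frame of stand between -0.082 and -0.068 m and z of new2 in the frame of stand below 0.018 m and angle between new2's own z axis and vertical below 0.3 rad) or (x of new2 in the frame of stand between -0.04 and 0.04 m and y of new2 in the frame of stand between -0.032 and -0.018 m and z of new2 in the frame of stand below 0.018 m and angle between new2's own z axis and vertical below 0.3 rad) or (x of new2 in the frame of stand between -0.04 and 0.04 m and y of new2 in the frame of stand between 0.018 and 0.032 m and z of new2 in the frame of stand below 0.018 m and angle between new2's own z axis and vertical below 0.3 rad) or (x of new2 in the frame of stand between -0.04 and 0.04 m and y of new2 in the frame of stand between 0.068 and 0.082 m and z of new2 in the frame of stand below 0.018 m and angle between new2's own z axis and vertical below 0.3 rad)) and ((x of new3 in the frame of case between -0.008 and 0.008 m and y of new3 in the frame of case between -0.077 and -0.067 m and z of new3 in the frame of case below 0.012 m and angle between new3's own z axis and vertical below 0.12 rad and angle between the x axis of new3 and the x axis of case, either way round below 0.06 rad) or (x of new3 in the frame of case between -0.008 and 0.008 m and y of new3 in the frame of case between -0.005 and 0.005 m and z of new3 in the frame of case below 0.012 m and angle between new3's own z axis and vertical below 0.12 rad and angle between the x axis of new3 and the x axis of case, either way round below 0.06 rad) or (x of new3 in the frame of case between -0.008 and 0.008 m and y of new3 in the frame of case between 0.067 and 0.077 m and z of new3 in the frame of case below 0.012 m and angle between new3's own z axis and vertical below 0.12 rad and angle between the x axis of new3 and the x axis of case, either way round below 0.06 rad) or (x of new3 in the frame of stand between -0.04 and 0.04 m and y of new3 in the frame of stand between -0.082 and -0.068 m and z of new3 in the frame of stand below 0.018 m and angle between new3's own z axis and vertical below 0.3 rad) or (x of new3 in the frame of stand between -0.04 and 0.04 m and y of new3 in the frame of stand between -0.032 and -0.018 m and z of new3 in the frame of stand below 0.018 m and angle between new3's own z axis and vertical below 0.3 rad) or (x of new3 in the frame of stand between -0.04 and 0.04 m and y of new3 in the frame of stand between 0.018 and 0.032 m and z of new3 in the frame of stand below 0.018 m and angle between new3's own z axis and vertical below 0.3 rad) or (x of new3 in the frame of stand between -0.04 and 0.04 m and y of new3 in the frame of stand between 0.068 and 0.082 m and z of new3 in the frame of stand below 0.018 m and angle between new3's own z axis and vertical below 0.3 rad)) and ((x of new4 in the frame of case between -0.008 and 0.008 m and y of new4 in the frame of case between -0.077 and -0.067 m and z of new4 in the frame of case below 0.012 m and angle between new4's own z axis and vertical below 0.12 rad and angle between the x axis of new4 and the x axis of case, either way round below 0.06 rad) or (x of new4 in the frame of case between -0.008 and 0.008 m and y of new4 in the frame of case between -0.005 and 0.005 m and z of new4 in the frame of case below 0.012 m and angle between new4's own z axis and vertical below 0.12 rad and angle between the x axis of new4 and the x axis of case, either way round below 0.06 rad) or (x of new4 in the frame of case between -0.008 and 0.008 m and y of new4 in the frame of case between 0.067 and 0.077 m and z of new4 in the frame of case below 0.012 m and angle between new4's own z axis and vertical below 0.12 rad and angle between the x axis of new4 and the x axis of case, either way round below 0.06 rad) or (x of new4 in the frame of stand between -0.04 and 0.04 m and y of new4 in the frame of stand between -0.082 and -0.068 m and z of new4 in the frame of stand below 0.018 m and angle between new4's own z axis and vertical below 0.3 rad) or (x of new4 in the frame of stand between -0.04 and 0.04 m and y of new4 in the frame of stand between -0.032 and -0.018 m and z of new4 in the frame of stand below 0.018 m and angle between new4's own z axis and vertical below 0.3 rad) or (x of new4 in the frame of stand between -0.04 and 0.04 m and y of new4 in the frame of stand between 0.018 and 0.032 m and z of new4 in the frame of stand below 0.018 m and angle between new4's own z axis and vertical below 0.3 rad) or (x of new4 in the frame of stand between -0.04 and 0.04 m and y of new4 in the frame of stand between 0.068 and 0.082 m and z of new4 in the frame of stand below 0.018 m and angle between new4's own z axis and vertical below 0.3 rad)) and ((x of fitted1 in the frame of case between -0.008 and 0.008 m and y of fitted1 in the frame of case between -0.077 and -0.067 m and z of fitted1 in the frame of case below 0.012 m and angle between fitted1's own z axis and vertical below 0.12 rad and angle between the x axis of fitted1 and the x axis of case, either way round below 0.06 rad) or (x of fitted1 in the frame of case between -0.008 and 0.008 m and y of fitted1 in the frame of case between -0.005 and 0.005 m and z of fitted1 in the frame of case below 0.012 m and angle between fitted1's own z axis and vertical below 0.12 rad and angle between the x axis of fitted1 and the x axis of case, either way round below 0.06 rad) or (x of fitted1 in the frame of case between -0.008 and 0.008 m and y of fitted1 in the frame of case between 0.067 and 0.077 m and z of fitted1 in the frame of case below 0.012 m and angle between fitted1's own z axis and vertical below 0.12 rad and angle between the x axis of fitted1 and the x axis of case, either way round below 0.06 rad) or (x of fitted1 in the frame of stand between -0.04 and 0.04 m and y of fitted1 in the frame of stand between -0.082 and -0.068 m and z of fitted1 in the frame of stand below 0.018 m and angle between fitted1's own z axis and vertical below 0.3 rad) or (x of fitted1 in the frame of stand between -0.04 and 0.04 m and y of fitted1 in the frame of stand between -0.032 and -0.018 m and z of fitted1 in the frame of stand below 0.018 m and angle between fitted1's own z axis and vertical below 0.3 rad) or (x of fitted1 in the frame of stand between -0.04 and 0.04 m and y of fitted1 in the frame of stand between 0.018 and 0.032 m and z of fitted1 in the frame of stand below 0.018 m and angle between fitted1's own z axis and vertical below 0.3 rad) or (x of fitted1 in the frame of stand between -0.04 and 0.04 m and y of fitted1 in the frame of stand between 0.068 and 0.082 m and z of fitted1 in the frame of stand below 0.018 m and angle between fitted1's own z axis and vertical below 0.3 rad)) and ((x of fitted2 in the frame of case between -0.008 and 0.008 m and y of fitted2 in the frame of case between -0.077 and -0.067 m and z of fitted2 in the frame of case below 0.012 m and angle between fitted2's own z axis and vertical below 0.12 rad and angle between the x axis of fitted2 and the x axis of case, either way round below 0.06 rad) or (x of fitted2 in the frame of case between -0.008 and 0.008 m and y of fitted2 in the frame of case between -0.005 and 0.005 m and z of fitted2 in the frame of case below 0.012 m and angle between fitted2's own z axis and vertical below 0.12 rad and angle between the x axis of fitted2 and the x axis of case, either way round below 0.06 rad) or (x of fitted2 in the frame of case between -0.008 and 0.008 m and y of fitted2 in the frame of case between 0.067 and 0.077 m and z of fitted2 in the frame of case below 0.012 m and angle between fitted2's own z axis and vertical below 0.12 rad and angle between the x axis of fitted2 and the x axis of case, either way round below 0.06 rad) or (x of fitted2 in the frame of stand between -0.04 and 0.04 m and y of fitted2 in the frame of stand between -0.082 and -0.068 m and z of fitted2 in the frame of stand below 0.018 m and angle between fitted2's own z axis and vertical below 0.3 rad) or (x of fitted2 in the frame of stand between -0.04 and 0.04 m and y of fitted2 in the frame of stand between -0.032 and -0.018 m and z of fitted2 in the frame of stand below 0.018 m and angle between fitted2's own z axis and vertical below 0.3 rad) or (x of fitted2 in the frame of stand between -0.04 and 0.04 m and y of fitted2 in the frame of stand between 0.018 and 0.032 m and z of fitted2 in the frame of stand below 0.018 m and angle between fitted2's own z axis and vertical below 0.3 rad) or (x of fitted2 in the frame of stand between -0.04 and 0.04 m and y of fitted2 in the frame of stand between 0.068 and 0.082 m and z of fitted2 in the frame of stand below 0.018 m and angle between fitted2's own z axis and vertical below 0.3 rad)) and x of marker_red in the frame of bay_red between -0.03 and 0.03 m and y of marker_red in the frame of bay_red between -0.034 and 0.034 m and z of marker_red in the frame of bay_red below 0.016 m and x of marker_yellow in the frame of bay_yellow between -0.03 and 0.03 m and y of marker_yellow in the frame of bay_yellow between -0.034 and 0.034 m and z of marker_yellow in the frame of bay_yellow below 0.016 m and x of marker_blue in the frame of bay_blue between -0.03 and 0.03 m and y of marker_blue in the frame of bay_blue between -0.034 and 0.034 m and z of marker_blue in the frame of bay_blue below 0.016 m and x of marker_purple in the frame of bay_purple between -0.03 and 0.03 m and y of marker_purple in the frame of bay_purple between -0.034 and 0.034 m and z of marker_purple in the frame of bay_purple below 0.016 m and linear speed of each of new1, new2, new3, new4, fitted1, fitted2, worn, marker_red, marker_yellow, marker_blue, marker_purple below 0.03 m/s); the robot touches nothing.
It fails at once if the ink bottle, paint jar or tape is moved more than 3 cm (distance of any of ink, paint, tape from where it was at the start of the episode above 0.03 m).
Of fitted1, fitted2, new4 only 1 to 1 are there at a start; the rules pass over those that are not, and their reading is None.
Of marker_red, marker_yellow, marker_blue, marker_purple only 3 to 4 are there at a start; the rules pass over those that are not, and their reading is None.
At some moment in a run one of marker_red, marker_yellow, marker_blue, marker_purple may be knocked a few centimetres aside while the robot is not near it.
It also fails if it takes over 210 s, if anything falls off the work surface, if the arm or the gripper's body presses on something with over 40 N, if the wrist force passes 120 N, or if a joint passes its speed limit or range.

ROBOT

A 6-joint arm with a two-finger parallel gripper is mounted at the origin on the work surface. World frame = base frame: x ahead of the robot, y to its left, z up, the work surface at z = 0. Lengths are in m, angles in rad, forces in N, time in s.
With the tool pointing down it reaches from about 0.375 to 0.9 m from the base axis. Payload 3.1 kg.
Tool frame: the origin (TCP) lies on the centre line of the jaws, within the pads' length; the fingertips stand 25 mm ahead of it and the grasp point (between the pads) lies 6 mm ahead of it (manip.tips_ahead is the distance from the TCP to the fingertips, in m); z points along the fingers, y is the direction in which the jaws open and shut (so a half turn about z gives the same grasp; the last joint's range is limited). The gripper opens to 85 mm and grips with 20 to 120 N. Pads are 22 mm wide; open, the fingers measure 114 mm over their backs; the gripper's body (76 mm by 85 mm) begins 54 mm behind the grasp point. The pads swing forward as they close: fully open they stand 13 mm farther back than shut.
Start: joints at [-1.52, 0.527, 1.433, -0, 1.181, -0.178], TCP at [0.142, -0.609, 0.256] pointing down, gripper open.
Joint ranges: [-3.08, 3.08], [-0.75, 2.2], [0.22, 2.44], [-1.43, 4.57], [0, 2.65], [-2.85, 2.85]. Speed limits (rad/s): [2.79, 2.79, 3.14, 3.14, 3.14, 3.14].

INTERFACE

Orientations are given as a unit quaternion [x, y, z, w].
In Python, from station import manip gives the robot as it stands.
- The arm moves only by the tool play_rows, never from a script. Its argument "steps" is a list that holds one entry, the list of rows, each a list of 6 numbers: the shift along the tool's x, y, z in m, then the turn, a rotation vector about the tool's x, y, z in degrees. In form: [[[x, y, z, rx, ry, rz], ...]]. A call has 1 to 10 rows; each row shifts and turns the commanded pose from where the row before left it, along the tool's axes as they then stand; what a row does not reach is not made up. A row lasts 1/8 s, in which the tool goes at most 62.5 mm and 10.7 degrees, less where a joint would pass 70% of its speed; a pose out of reach is approached as far as the arm can. A call is refused whole if a number of a shift passes 0.0625 or a number of a turn 10.7, either way. A call with a gripper value outside its range is refused whole. "fingers" is the opening, from 0 (shut) to 1 (fully open), set as the call begins (left out, the last holds). The fingers move at their own pace and stop on an object; "squeeze" is the grip in N (left out, the last holds). Time passes only in rows, so rows that do not move let the fingers close. It gives the time, the measured TCP pose, the force and the opening at its end, in the units of the state.
- manip.sense(): the state, without advancing time (a new reading comes with each control period).
- manip.snapshot(name): name is "scene" or "side" or "wrist"; returns a dict with "img" (480x640x3 uint8, red, green, blue), "K" (3x3 intrinsics, pixels), "world_from_camera" (4x4, takes a point from camera to world coordinates). Camera axes: x right, y down, z forward; pixel columns grow to the right and rows downward; lengths in m; the calibration is good to about 2 mm. The wrist camera is an equidistant fisheye: a pixel r from the principal point sees the ray r / f radians off the axis. A picture is of the moment at which its call begins. There is no depth.
- manip.sign_off(): hands the job in, once; it reports no verdict.
Trained networks look in a picture, given as the dict that the camera call returned (one of the last four; its "shot" number tells which), for a name from the list of things; names that differ only in an ending like _2 or _b are one class to them, and where a whole thing is asked for, a point or a joint stands for the part that bears it (a point fixed in the world has none). Each returns a list of dicts, best first, with "score" (0 to 1); they miss things now and then, are a little off and sometimes report something else, mostly with a low value. They report only what shows in the picture. A call takes as long as a camera call. They do not tell look-alikes from the thing itself.
- manip.regions_of(label, picture): "pixels" (480x640 bool, what is visible of it) and "rect" ([left, top, right, bottom] in pixels, round what is visible of it).
- manip.pinpoint(label, picture): "point" ([column, row] in pixels: a listed point, or the origin of a listed thing).
The state is a dict: "t": time; "q": joint angles; "qd": joint speeds; "tau": joint torques, N m; "tcp_pos": TCP position; "tool_rot": TCP orientation; "force": force on the tool from outside, world axes, zero at the start; "ft_torque": the same for the moment, N m; "finger_gap": opening from 0.0 (shut) to 1.0 (fully open).
Only numpy, scipy, OpenCV 4.12 (cv2) and the standard library are available. Lean on these libraries where they do the work, as an engineer would, in place of code of your own. Each camera call takes 0.05 s, during which the arm holds its last target.

## Working session

There is one attempt and no reset: what is moved stays moved. The work goes in short steps, Python scripts to look and compute and a tool call to move; the robot and the scene stay as the last step left them, time stands still between calls to the robot, and variables do not carry over. Pictures are saved under pics/ and viewed, and the job is handed in when it is done.

Besides the shell and the picture viewer there is one more tool, called after ">>>" by a JSON object that holds its "api" and its "payload". play_rows: Moves the arm, as the interface text tells. Its arguments: {"type":"object","properties":{"steps":{"type":"array"},"fingers":{"type":"number"},"squeeze":{"type":"number"}},"required":["steps"]}

```bash
mkdir -p pics; ls
cat > h.py <<'E'
import numpy as np, cv2
from station import manip
from scipy.spatial.transform import Rotation as R
def save(p,n): cv2.imwrite('pics/'+n+'.png',cv2.cvtColor(p['img'],cv2.COLOR_RGB2BGR))
def ray(p,uv,fish=False):
    K=np.array(p['K']);T=np.array(p['world_from_camera'])
    x=(uv[0]-K[0,2])/K[0,0];y=(uv[1]-K[1,2])/K[1,1]
    if fish:
        r=np.hypot(x,y); d=np.array([np.sin(r)*x/max(r,1e-9),np.sin(r)*y/max(r,1e-9),np.cos(r)])
    else: d=np.array([x,y,1.])
    return T[:3,3],T[:3,:3]@d
def at(p,uv,z,fish=False):
    o,d=ray(p,uv,fish); return o+d*(z-o[2])/d[2]
def proj(p,X,fish=False):
    K=np.array(p['K']);T=np.array(p['world_from_camera'])
    c=T[:3,:3].T@(np.array(X)-T[:3,3])
    if fish:
        r=np.hypot(c[0],c[1]);th=np.arctan2(r,c[2]); m=c[:2]/max(r,1e-9)*th
    else: m=c[:2]/c[2]
    return np.array([K[0,0]*m[0]+K[0,2],K[1,1]*m[1]+K[1,2]])
E
python3 - <<'E'
from h import *
for n in ['scene','side','wrist']:
    p=manip.snapshot(n); save(p,n+'0'); print(n,np.round(p['K'],1).tolist(),np.round(p['world_from_camera'],3).tolist())
s=manip.sense(); print(s)
E
```

```text
pics
scene [[619.8, 0.0, 322.6], [0.0, 619.8, 244.8], [0.0, 0.0, 1.0]] [[0.273, 0.752, -0.6, 1.246], [0.962, -0.222, 0.16, -0.194], [-0.013, -0.621, -0.784, 0.969], [0.0, 0.0, 0.0, 1.0]]
side [[437.0, 0.0, 319.7], [0.0, 437.0, 239.1], [0.0, 0.0, 1.0]] [[0.963, -0.154, 0.223, 0.372], [-0.271, -0.547, 0.793, -0.681], [0.0, -0.823, -0.568, 0.507], [0.0, 0.0, 0.0, 1.0]]
wrist [[371.6, 0.0, 321.9], [0.0, 371.6, 233.5], [0.0, 0.0, 1.0]] [[0.228, -0.92, -0.318, 0.224], [-0.974, -0.216, -0.072, -0.588], [-0.003, 0.326, -0.945, 0.373], [0.0, 0.0, 0.0, 1.0]]
{'t': 0.15, 'q': array([-1.51951820e+00,  5.28276165e-01,  1.43362478e+00,  3.34949689e-05,
        1.18143083e+00, -1.78510879e-01]), 'qd': array([-0.00113392, -0.00178017, -0.0034283 ,  0.00075442, -0.00033596,
        0.00097918]), 'tau': array([ 6.36745626e-04, -4.42741907e+01, -1.78276080e+01, -2.32193970e-04,
        5.61532594e-03,  3.04406676e-06]), 'tcp_pos': array([ 0.14236076, -0.60803463,  0.25553859]), 'tool_rot': array([ 9.93407239e-01,  1.14635516e-01,  7.07380625e-05, -8.66817002e-04]), 'force': array([1.22205814, 0.65082235, 0.14735047]), 'ft_torque': array([-0.06340871, -0.03518495,  0.03655102]), 'finger_gap': 0.9983679025556411}
```

View pics/scene0.png

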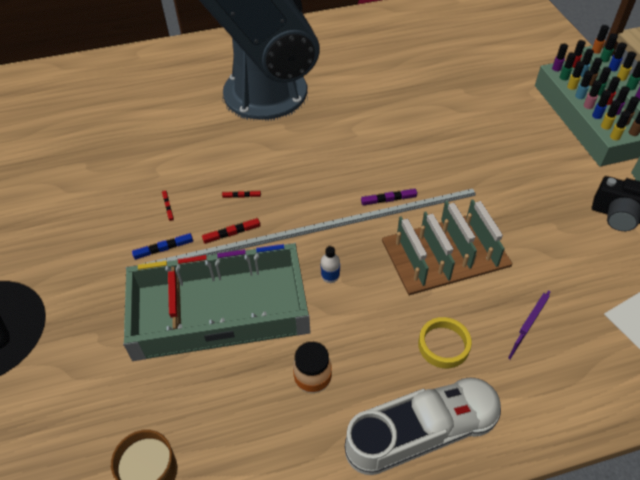

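View pics/side0.png

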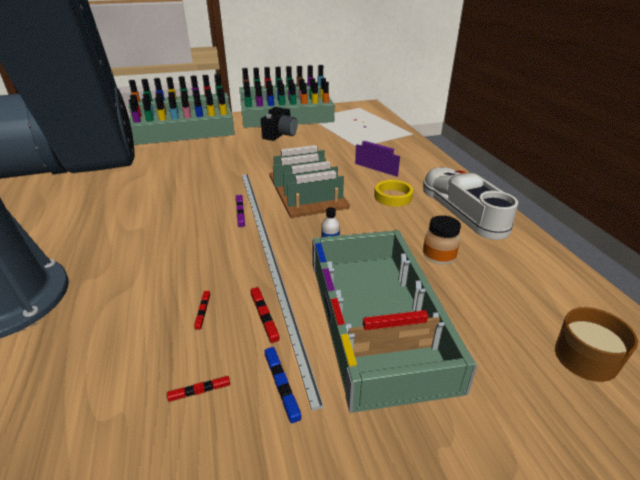

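View pics/wrist0.png

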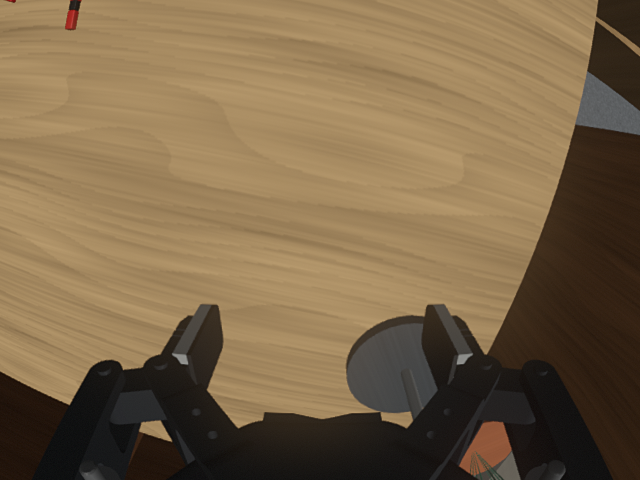

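The three empty positions and the markers are clear from these views. The stand's four slots are all full with white-railed dividers. The worn divider is in the guide between yellow and red, and the other two guides are empty. The markers present are blue (162,245), large red (231,230) and purple (389,196); the two short red ones are look-alikes. Next I zoom in to measure.

```bash
python3 - <<'E'
import cv2
a=cv2.imread('pics/scene0.png')
cv2.imwrite('pics/z1.png',cv2.resize(a[225:365,115:315],None,fx=4,fy=4,interpolation=cv2.INTER_CUBIC))
cv2.imwrite('pics/z2.png',cv2.resize(a[180:300,360:520],None,fx=5,fy=5,interpolation=cv2.INTER_CUBIC))
a=cv2.imread('pics/side0.png')
cv2.imwrite('pics/z3.png',cv2.resize(a[225:415,300:480],None,fx=3,fy=3,interpolation=cv2.INTER_CUBIC))
E
python3 - <<'E'
from h import *
for n in ['scene','side']:
    p=manip.snapshot(n)
    for l in ['case','stand','worn','new1','marker_red','marker_blue','marker_purple','marker_yellow','ink','bay_red','bay_blue','bay_purple','bay_yellow']:
        r=manip.pinpoint(l,p)
        z={'marker':.008}.get(l.split('_')[0],.012 if l=='new1' else .008 if l[:3]in('wor','bay') else 0)
        print(n,l,[(np.round(x['point'],0).tolist(),round(x['score'],2),np.round(at(p,x['point'],z)[:2],3).tolist()) for x in r[:5]])
E
```

```text
scene case [([223.0, 310.0], 0.55, [0.599, -0.215])]
scene stand [([444.0, 251.0], 0.72, [0.588, 0.229])]
scene worn [([181.0, 313.0], 0.71, [0.589, -0.289])]
scene new1 [([456.0, 240.0], 0.97, [0.575, 0.258]), ([435.0, 252.0], 0.96, [0.592, 0.207]), ([485.0, 240.0], 0.85, [0.593, 0.311]), ([412.0, 259.0], 0.84, [0.595, 0.157]), ([524.0, 330.0], 0.7, [0.798, 0.291])]
scene marker_red [([231.0, 233.0], 0.83, [0.429, -0.166]), ([167.0, 202.0], 0.66, [0.306, -0.28])]
scene marker_blue [([163.0, 244.0], 0.6, [0.417, -0.302])]
scene marker_purple [([387.0, 198.0], 0.67, [0.427, 0.168])]
scene marker_yellow []
scene ink [([329.0, 274.0], 0.8, [0.577, -0.003])]
scene bay_red []
scene bay_blue []
scene bay_purple []
scene bay_yellow []
side case [([375.0, 319.0], 0.76, [0.595, -0.215])]
side stand [([306.0, 192.0], 0.74, [0.592, 0.228])]
side worn [([391.0, 351.0], 0.61, [0.59, -0.291]), ([439.0, 253.0], 0.27, [0.776, -0.092])]
side new1 [([317.0, 200.0], 0.94, [0.602, 0.162]), ([298.0, 185.0], 0.73, [0.578, 0.249]), ([377.0, 168.0], 0.68, [0.798, 0.285]), ([280.0, 382.0], 0.15, [0.423, -0.303])]
side marker_red [([267.0, 312.0], 0.96, [0.429, -0.163]), ([200.0, 389.0], 0.76, [0.317, -0.282]), ([203.0, 310.0], 0.64, [0.33, -0.128])]
side marker_blue [([281.0, 385.0], 0.67, [0.423, -0.305])]
side marker_purple [([240.0, 209.0], 0.67, [0.429, 0.178]), ([306.0, 187.0], 0.43, [0.595, 0.238])]
side marker_yellow [([332.0, 242.0], 0.54, [0.587, -0.003])]
side ink [([330.0, 243.0], 0.56, [0.586, 0.009]), ([378.0, 319.0], 0.3, [0.599, -0.217])]
side bay_red []
side bay_blue []
side bay_purple []
side bay_yellow []
```

View pics/z1.png

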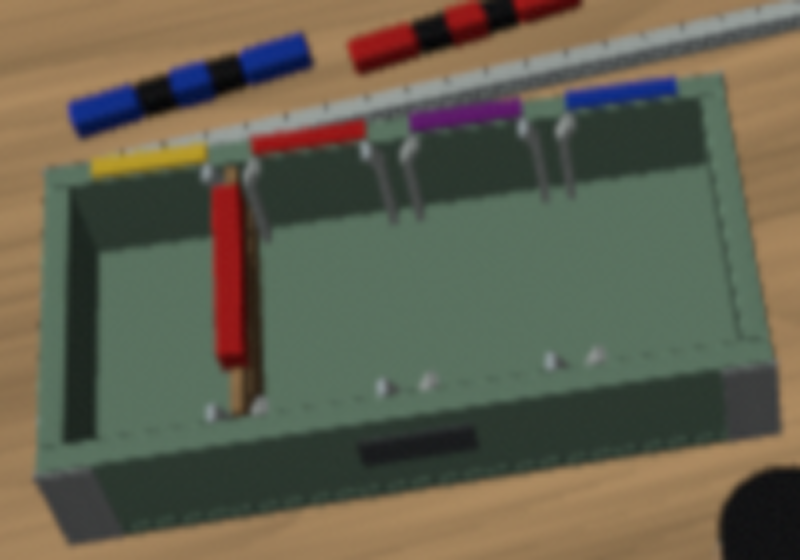

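View pics/z2.png

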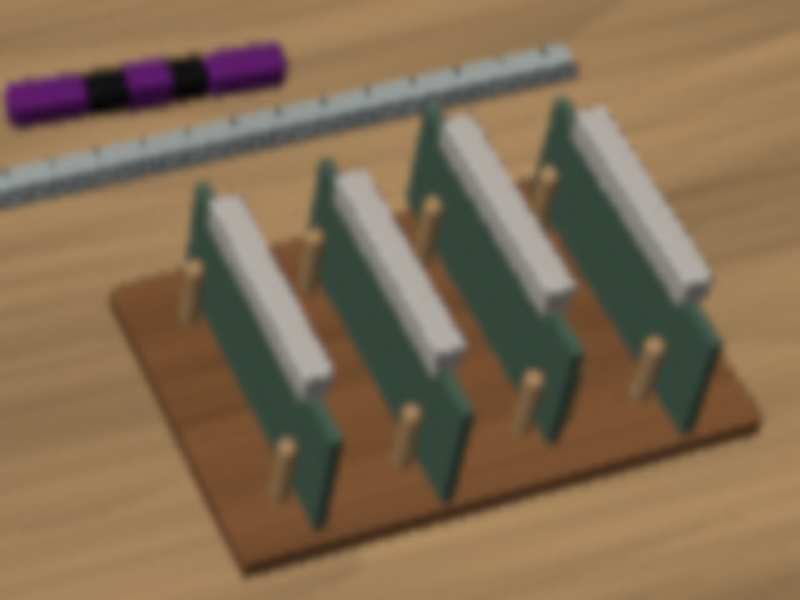

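View pics/z3.png

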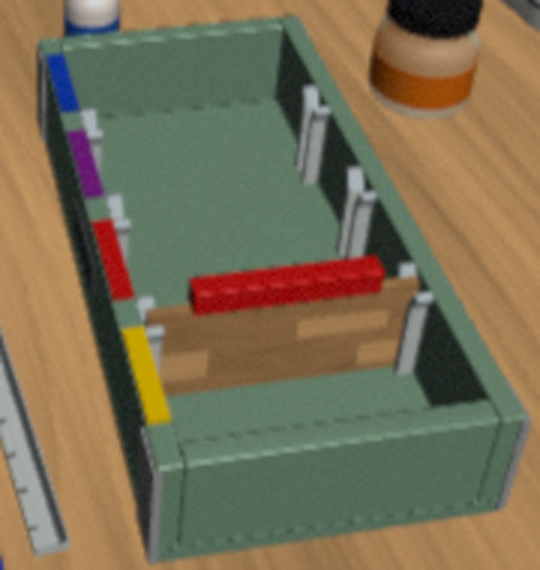

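```bash
cat > fit.py <<'E'
from h import *
from scipy.optimize import least_squares
ps=manip.snapshot('scene'); pd=manip.snapshot('side')
S=lambda u,v:(115+u/4-.375,225+v/4-.375)
D=lambda u,v:(300+u/3-.33,225+v/3-.33)
Z=lambda u,v:(360+u/5-.4,180+v/5-.4)
C=[(-.08,-.156,.064),(.08,-.156,.064),(-.08,.156,.064),(.08,.156,.064)]
cs=[S(50,168),S(38,474),S(722,76),S(775,360)]
cd=[D(152,455),D(525,415),D(40,45),D(295,17)]
def W(m,P): c,s=np.cos(m[2]),np.sin(m[2]); return np.array([m[0]+c*P[0]-s*P[1],m[1]+s*P[0]+c*P[1],P[2]])
def res(m,k):
    o=[]
    if k!=1:
        for P,q in zip(C,cs):o+=list(proj(ps,W(m,P))-q)
    if k!=0:
        for P,q in zip(C,cd):o+=list(proj(pd,W(m,P))-q)
    return np.array(o)
for k in (0,1,2):
    r=least_squares(res,[.6,-.215,0],args=(k,)); print(k,np.round(r.x,4),np.round(r.fun,1))
for i,(a,b) in enumerate([((226,203),(312,378)),((352,178),(442,352)),((460,125),(553,292)),((590,115),(690,283))]):
    A=at(ps,Z(*a),.082);B=at(ps,Z(*b),.082); d=B-A
    print('rail',i,np.round((A+B)[:2]/2,4),'len',round(np.linalg.norm(d),4),'yaw',round(np.arctan2(d[1],d[0]),3))
for q in [(115,296),(245,563),(760,415)]: print('stand',np.round(at(ps,Z(*q),.012)[:2],4))
A=at(ps,S(228,185),.078);B=at(ps,S(232,355),.078);print('worn',np.round((A+B)/2,4),np.linalg.norm(B-A),np.arctan2((B-A)[1],(B-A)[0]))
E
python3 fit.py
cat > mk.py <<'E'
from h import *
def markers(p,labels=('marker_red','marker_blue','marker_purple'),fish=False):
    for l in labels:
        for r in manip.regions_of(l,p)[:3]:
            ys,xs=np.nonzero(r['pixels'])
            if len(xs)<30: continue
            pts=np.array([at(p,(x,y),.012,fish)[:2] for x,y in zip(xs,ys)])
            (cx,cy),(w,h),a=cv2.minAreaRect(pts.astype(np.float32)*1000)
            box=cv2.boxPoints(((cx,cy),(w,h),a)); e=box[1]-box[0]; f=box[2]-box[1]
            if np.linalg.norm(f)>np.linalg.norm(e): e=f
            y=np.arctan2(e[1],e[0]); y=(y+np.pi/2)%np.pi-np.pi/2
            print(l,round(r['score'],2),'c',round(cx),round(cy),'med',np.round(np.median(pts,0)*1000),'size',round(w),round(h),'yaw',round(float(np.degrees(y)),1))
E
python3 - <<'E'
from mk import *
for n in ('scene','side'): print(n);markers(manip.snapshot(n))
E
```

```text
0 [ 0.5972 -0.2196 -0.1094] [-0.8  0.1 -0.4 -0.1  0.7 -0.6  0.6  0.3]
1 [ 0.5974 -0.2163 -0.1137] [ 0.2  2.7 -0.6 -0.7 -0.1 -3.   0.6 -1.4]
2 [ 0.597  -0.218  -0.1122] [ 0.2 -0.4  0.4 -0.7  1.7 -0.7  1.4  0.3  0.6  4.   0.   0.3 -0.2 -2.4
  0.7 -0.9]
rail 0 [0.5971 0.152 ] len 0.0866 yaw 0.004
rail 1 [0.5991 0.2017] len 0.087 yaw -0.003
rail 2 [0.5853 0.2516] len 0.086 yaw -0.001
rail 3 [0.5951 0.3014] len 0.0869 yaw -0.0
stand [0.5323 0.1199]
stand [0.6662 0.1239]
stand [0.6578 0.3373]
worn [ 0.5893 -0.2911  0.078 ] 0.09029713361865319 -0.10780833589484261
scene
marker_red 0.79 c 425 -165 med [ 425. -165.] size 30 121 yaw -82.0
marker_red 0.7 c 319 -280 med [ 321. -280.] size 90 12 yaw 2.8
marker_red 0.54 c 331 -126 med [ 332. -126.] size 81 20 yaw 73.4
marker_blue 0.78 c 425 -303 med [ 425. -304.] size 29 118 yaw -83.3
marker_purple 0.59 c 428 171 med [428. 173.] size 120 27 yaw 86.0
side
marker_red 0.81 c 422 -166 med [ 423. -171.] size 19 132 yaw -84.6
marker_red 0.7 c 617 427 med [622. 432.] size 151 94 yaw 3.3
marker_red 0.66 c 328 -131 med [ 327. -134.] size 88 13 yaw 76.6
marker_blue 0.9 c 423 -305 med [ 424. -314.] size 18 123 yaw -82.8
marker_purple 0.48 c 425 167 med [425. 160.] size 141 18 yaw 85.6
```

```bash
cat > plan.py <<'E'
import sys,json
from h import *
def psi_of(q): M=R.from_quat(q).as_matrix(); return np.degrees(np.arctan2(M[1,0],M[0,0]))
def tilt(q): M=R.from_quat(q).as_matrix(); return M
def plan(wps,mx=.045,mr=9.,settle=2):
    """wps: (x,y,z mm,psi deg[,maxstep mm]) ; rows printed in calls of <=10"""
    s=manip.sense(); M=R.from_quat(s['tool_rot']).as_matrix(); P=np.array(s['tcp_pos'])
    print('t',round(s['t'],1),'at',np.round(P*1000,1),'psi',round(psi_of(s['tool_rot']),2),'zaxis',np.round(M[:,2],4),'F',np.round(s['force'],1),'gap',round(s['finger_gap'],3))
    rows=[]
    for w in wps:
        T=np.array(w[:3])/1000; st=(w[4]/1000 if len(w)>4 else mx)
        Mt=R.from_euler('z',w[3],degrees=True).as_matrix()@np.diag([1,-1,-1.])
        rv=R.from_matrix(M.T@Mt).as_rotvec(degrees=True)
        n=max(1,int(np.ceil(np.linalg.norm(T-P)/st)),int(np.ceil(np.linalg.norm(rv)/mr)))
        P0=P.copy()
        for i in range(1,n+1):
            tgt=P0+(T-P0)*i/n
            d=np.round(M.T@(tgt-P),4)
            rem=R.from_matrix(M.T@Mt).as_rotvec(degrees=True)
            a=np.round(rem/(n-i+1),1)
            rows.append([float(v)+0. for v in d]+[float(v)+0. for v in a])
            P=P+M@d; M=M@R.from_rotvec(a,degrees=True).as_matrix()
        rows.append(None)
    out=[];cur=[]
    for r in rows:
        if r is None: print('   --wp after',sum(map(len,out))+len(cur)); continue
        cur.append(r)
        if len(cur)==10: out.append(cur);cur=[]
    if cur: out.append(cur)
    for c in out: print('['+json.dumps(c)+']')
if __name__=='__main__':
    plan(json.loads(sys.argv[1]),*(float(a)/1000 if i==0 else float(a) for i,a in enumerate(sys.argv[2:])))
E
python3 plan.py '[[424,-304,170,97]]'
python3 - <<'E'
from h import *
p=manip.snapshot('scene')
for q in [(140,262),(245,243),(475,193),(475,190)]: print(q,np.round(at(p,q,.006)[:2]*1000))
E
```

```text
t 2.0 at [ 142.4 -608.5  256.3] psi 13.17 zaxis [ 0.  0. -1.] F [-0.6  0.3 -1.7] gap 0.999
   --wp after 10
[[[0.0344, -0.0232, 0.0086, 0.0, 0.0, -8.4], [0.0373, -0.018, 0.0087, 0.0, 0.0, -8.4], [0.0396, -0.0123, 0.0086, 0.0, 0.0, -8.4], [0.041, -0.0064, 0.0086, 0.0, 0.0, -8.4], [0.0415, -0.0004, 0.0087, 0.0, 0.0, -8.4], [0.0411, 0.0058, 0.0086, 0.0, 0.0, -8.4], [0.0398, 0.0116, 0.0086, 0.0, 0.0, -8.4], [0.0377, 0.0174, 0.0087, 0.0, 0.0, -8.3], [0.0347, 0.0226, 0.0086, 0.0, 0.0, -8.4], [0.0311, 0.0274, 0.0086, 0.0, 0.0, -8.3]]]
(140, 262) [ 449. -350.]
(245, 243) [ 460. -144.]
(475, 193) [466. 350.]
(475, 190) [458. 354.]
```

>>> {"api": "play_rows", "payload": {"steps": [[[0.034,-0.023,0.009,0,0,-8.4],[0.037,-0.018,0.009,0,0,-8.4],[0.04,-0.012,0.009,0,0,-8.4],[0.041,-0.006,0.009,0,0,-8.4],[0.042,0,0.009,0,0,-8.4],[0.041,0.006,0.009,0,0,-8.4],[0.04,0.012,0.009,0,0,-8.4],[0.038,0.017,0.008,0,0,-8.3],[0.035,0.023,0.008,0,0,-8.4],[0.031,0.027,0.008,0,0,-8.3]]], "fingers": 0.5, "squeeze": 40}}

```text
t: 3.35
tcp_pos: [0.4261, -0.3036, 0.1693]
tool_rot: [0.661, 0.75, -0.0, 0.0]
force: [-0.0, -0.4, 0.9]
finger_gap: 0.5
```

>>> {"api": "play_rows", "payload": {"steps": [[[0,0,0,0,0,0],[0,0,0,0,0,0]]]}}

```text
t: 3.6
tcp_pos: [0.4251, -0.3048, 0.1695]
tool_rot: [0.663, 0.749, -0.0, 0.0]
force: [0.4, -0.3, -0.0]
finger_gap: 0.502
```

```bash
cat > look.py <<'E'
import sys
from mk import *
n=sys.argv[1]; labs=sys.argv[2:]
p=manip.snapshot('wrist'); save(p,n); markers(p,labs,True)
p=manip.snapshot('scene'); markers(p,labs)
p=manip.snapshot('side'); markers(p,labs)
E
python3 look.py w1 marker_blue marker_red; python3 plan.py '[[424,-304,60,97],[424,-304,32,97,14]]'
```

```text
marker_blue 0.59 c 424 -302 med [ 423. -295.] size 16 121 yaw -84.0
marker_red 0.89 c 316 -278 med [ 319. -278.] size 84 13 yaw 2.9
marker_red 0.87 c 425 -179 med [ 425. -181.] size 17 89 yaw -84.1
marker_red 0.58 c 323 -153 med [ 323. -153.] size 26 13 yaw 76.6
marker_blue 0.93 c 426 -303 med [ 426. -306.] size 27 118 yaw -84.5
marker_blue 0.6 c 424 -165 med [ 424. -166.] size 27 120 yaw -84.3
marker_blue 0.44 c 428 170 med [428. 169.] size 121 26 yaw 84.8
marker_red 0.78 c 425 -166 med [ 425. -164.] size 28 119 yaw -83.5
marker_red 0.77 c 334 -128 med [ 333. -131.] size 83 24 yaw 75.8
marker_red 0.45 c 571 170 med [571. 169.] size 171 37 yaw 1.4
marker_blue 0.57 c 423 -303 med [ 424. -313.] size 19 130 yaw -84.4
marker_red 0.97 c 423 -170 med [ 425. -188.] size 18 126 yaw -85.0
marker_red 0.61 c 328 -131 med [ 327. -136.] size 88 15 yaw 76.5
t 4.0 at [ 424.8 -304.8  169.4] psi 96.91 zaxis [ 1.e-04 -1.e-04 -1.e+00] F [-0.3 -0.1  0.3] gap 0.498
   --wp after 3
   --wp after 5
[[[0.0003, -0.0002, 0.0365, 0.0, 0.0, 0.0], [0.0003, -0.0002, 0.0364, 0.0, 0.0, 0.0], [0.0003, -0.0003, 0.0365, 0.0, 0.0, -0.1], [0.0, 0.0, 0.014, 0.0, 0.0, 0.0], [0.0, 0.0, 0.014, 0.0, 0.0, 0.0]]]
```

View pics/w1.png

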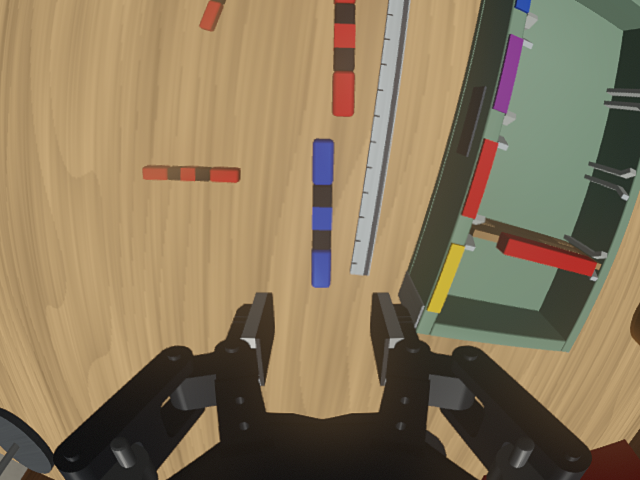

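>>> {"api": "play_rows", "payload": {"steps": [[[0.002,-0.001,0.036,0,0,0.5],[0,0,0.036,0,0,0.4],[0,0,0.037,0,0,0],[0,0,0.014,0,0,0],[0,0,0.014,0,0,0],[0,0,0,0,0,0]]]}}

```text
t: 4.8
tcp_pos: [0.4238, -0.3026, 0.0321]
tool_rot: [0.669, 0.744, 0.0, -0.0]
force: [-0.3, 1.0, -0.9]
finger_gap: 0.501
```

>>> {"api": "play_rows", "payload": {"steps": [[[0,0,0,0,0,0],[0,0,0,0,0,0],[0,0,0,0,0,0],[0,0,0,0,0,0]]], "fingers": 0}}

```text
t: 5.3
tcp_pos: [0.4243, -0.3031, 0.0334]
tool_rot: [0.669, 0.744, -0.0, 0.001]
force: [-0.3, 1.5, 6.6]
finger_gap: 0.175
```

>>> {"api": "play_rows", "payload": {"steps": [[[0,0,-0.02,0,0,0],[0,0,-0.04,0,0,0],[0,0,-0.04,0,0,0],[0,0,-0.02,0,0,0],[0,0,0,0,0,0]]]}}

```text
t: 5.92
tcp_pos: [0.4245, -0.3032, 0.1539]
tool_rot: [0.669, 0.744, -0.0, 0.002]
force: [0.3, -0.0, -0.3]
finger_gap: 0.171
```

```bash
python3 - <<'E'
from h import *
p=manip.snapshot('wrist'); save(p,'w2')
def W(P,m=(.597,-.2185,-.111)): c,s=np.cos(m[2]),np.sin(m[2]); return np.round([1000*(m[0]+c*P[0]-s*P[1]),1000*(m[1]+s*P[0]+c*P[1])],1)
for n,y in [('Y',-.108),('R',-.036),('P',.036),('B',.108)]: print(n,W((0,y)))
for y in (-.072,0,.072): print(y,W((0,y)))
E
python3 plan.py '[[609,-111,152,173.6]]'
```

```text
Y [ 585.  -325.8]
R [ 593.  -254.3]
P [ 601.  -182.7]
B [ 609.  -111.2]
-0.072 [ 589.  -290.1]
0 [ 597.  -218.5]
0.072 [ 605.  -146.9]
t 6.0 at [ 423.9 -302.6  152.7] psi 96.07 zaxis [ 9.e-04 -1.e-03 -1.e+00] F [-0.3  0.8 -0.7] gap 0.173
   --wp after 9
[[[0.019, 0.0227, 0.0001, 0.0, 0.0, -8.6], [0.0154, 0.0253, 0.0001, 0.0, 0.0, -8.6], [0.0114, 0.0273, 0.0, 0.0, 0.0, -8.6], [0.0072, 0.0287, 0.0001, 0.0, 0.0, -8.6], [0.0028, 0.0295, 0.0001, 0.0, 0.0, -8.6], [-0.0016, 0.0295, 0.0001, 0.0, 0.0, -8.6], [-0.006, 0.029, 0.0, 0.0, 0.0, -8.6], [-0.0102, 0.0278, 0.0001, 0.0, 0.0, -8.7], [-0.0144, 0.0259, 0.0001, 0.0, 0.1, -8.6]]]
```

View pics/w2.png

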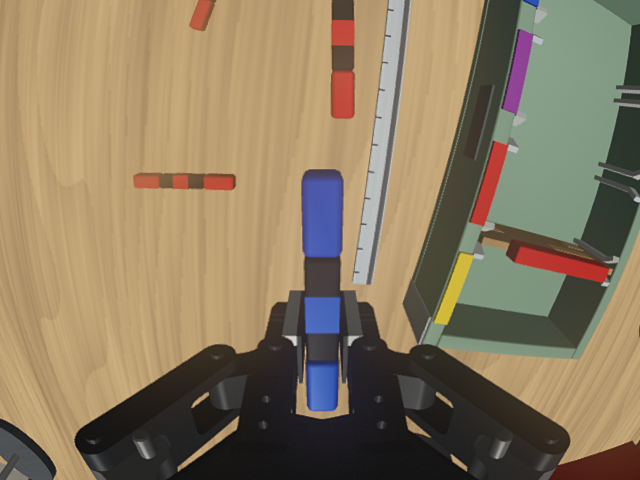

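>>> {"api": "play_rows", "payload": {"steps": [[[0.019,0.0225,0,0,0,-8.6],[0.0155,0.0255,0,0,0,-8.6],[0.0115,0.0275,0,0,0,-8.6],[0.007,0.0285,0,0,0,-8.6],[0.003,0.0295,0,0,0,-8.6],[-0.0015,0.0295,0,0,0,-8.6],[-0.006,0.029,0,0,0,-8.6],[-0.01,0.028,0,0,0,-8.7],[-0.0145,0.026,0,0,0,-8.6],[0,0,0,0,0,0]]]}}

```text
t: 7.22
tcp_pos: [0.609, -0.1087, 0.1504]
tool_rot: [0.055, 0.998, 0.0, -0.001]
force: [0.0, -0.2, -0.5]
finger_gap: 0.171
```

```bash
python3 - <<'E'
from h import *
p=manip.snapshot('wrist'); save(p,'w3')
np.save('w3.npy',np.array(p['world_from_camera']))
E
python3 plan.py '[[609,-111,70,173.6],[609,-111,41,173.6,10]]'
```

```text
t 7.3 at [ 608.1 -109.5  150.4] psi 173.58 zaxis [-3.2e-03  8.0e-04 -1.0e+00] F [-0.9 -0.5 -1.6] gap 0.17
   --wp after 2
   --wp after 5
[[[-0.0007, -0.0007, 0.0402, 0.0, -0.1, 0.0], [-0.0006, -0.0007, 0.0402, 0.0, -0.1, 0.0], [0.0, 0.0, 0.0097, 0.0, 0.0, 0.0], [0.0, 0.0, 0.0097, 0.0, 0.0, 0.0], [0.0, 0.0, 0.0096, 0.0, 0.0, 0.0]]]
```

View pics/w3.png

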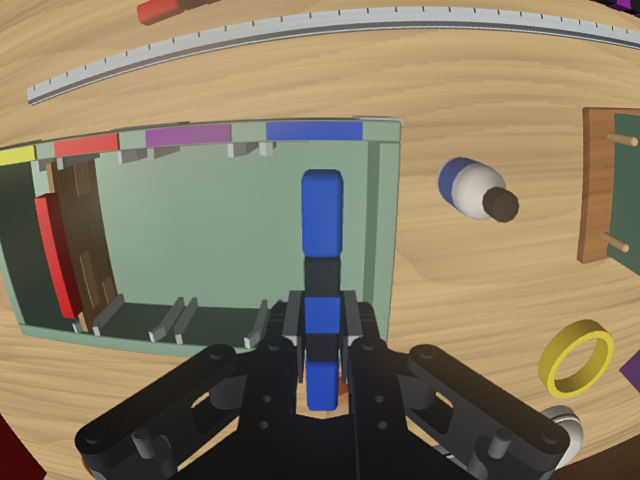

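```bash
python3 - <<'E'
from h import *
from scipy.optimize import least_squares
p=manip.snapshot('wrist')
T=dict(p); T['world_from_camera']=np.load('w3.npy')
obs=[((-.079,.134,.064),(363,122)),((-.069,.134,.064),(363,139)),((-.079,.082,.064),(266,124)),((-.069,.082,.064),(266,141)),
((-.079,.062,.064),(230,125)),((-.079,.010,.064),(147,132)),((-.069,.062,.064),(231,142)),((-.069,.010,.064),(146,149)),
((-.08,.156,.064),(401,120)),((-.079,-.010,.064),(117,135)),((-.079,-.062,.064),(56,142))]
def W(m,P): c,s=np.cos(m[2]),np.sin(m[2]); return np.array([m[0]+c*P[0]-s*P[1],m[1]+s*P[0]+c*P[1],P[2]])
f=lambda m: np.concatenate([proj(T,W(m,P),True)-q for P,q in obs])
print(np.round(f([.597,-.2185,-.111]),1).reshape(-1,2).tolist())
r=least_squares(f,[.597,-.2185,-.111]); print(np.round(r.x,4),np.round(r.fun,1).reshape(-1,2).tolist())
E
python3 plan.py '[[607.6,-123,70,173.6],[607.6,-123,41,173.6,10]]'
```

```text
[[0.5, 0.7], [0.2, 1.8], [2.2, -1.1], [2.5, -0.1], [2.6, -0.7], [1.4, -1.9], [2.2, 0.0], [3.6, -2.1], [2.0, 2.3], [3.0, -2.0], [1.1, -0.8]]
[ 0.5977 -0.219  -0.101 ] [[-1.7, -0.3], [-1.8, 0.7], [-0.1, -1.1], [0.5, -0.1], [0.5, -0.3], [-0.3, -0.6], [0.3, 0.4], [2.0, -0.8], [-0.1, 0.8], [1.5, -0.4], [-0.0, 1.5]]
t 7.3 at [ 607.7 -110.2  150.7] psi 173.52 zaxis [-3.3e-03  8.0e-04 -1.0e+00] F [ 0.3 -0.5 -0.2] gap 0.17
   --wp after 2
   --wp after 5
[[[-0.0008, -0.0064, 0.0403, 0.0, -0.1, 0.0], [-0.0008, -0.0064, 0.0404, 0.0, -0.1, -0.1], [0.0, 0.0, 0.0097, 0.0, 0.0, 0.0], [0.0, 0.0, 0.0096, 0.0, 0.0, 0.0], [0.0, 0.0, 0.0097, 0.0, 0.0, 0.0]]]
```

>>> {"api": "play_rows", "payload": {"steps": [[[-0.001,-0.0065,0.04,0,-0.1,0],[-0.001,-0.0065,0.04,0,-0.1,0],[0,0,0.01,0,0,0],[0,0,0.01,0,0,0],[0,0,0.0095,0,0,0],[0,0,0,0,0,0]]]}}

```text
t: 8.07
tcp_pos: [0.6095, -0.1234, 0.0429]
tool_rot: [0.056, 0.998, -0.0, 0.002]
force: [1.1, -0.1, -0.2]
finger_gap: 0.171
```

>>> {"api": "play_rows", "payload": {"steps": [[[0,0,0,0,0,0],[0,0,0,0,0,0],[0,0,0,0,0,0]]], "fingers": 0.4}}

```text
t: 8.45
tcp_pos: [0.6098, -0.1236, 0.0433]
tool_rot: [0.056, 0.998, -0.0, 0.002]
force: [0.1, -0.4, 0.6]
finger_gap: 0.399
```

>>> {"api": "play_rows", "payload": {"steps": [[[0,0,-0.02,0,0,0],[0,0,-0.04,0,0,0],[0,0,-0.045,0,0,0],[0,0,0,0,0,0]]]}}

```text
t: 8.95
tcp_pos: [0.6121, -0.1246, 0.1534]
tool_rot: [0.056, 0.998, -0.002, 0.007]
force: [0.1, -0.6, -1.1]
finger_gap: 0.398
```

```bash
python3 look.py w4 marker_blue marker_red;python3 plan.py '[[424,-166,150,96]]'
```

```text
marker_blue 0.94 c 611 -123 med [ 605. -122.] size 17 125 yaw -6.2
marker_blue 0.72 c 517 -282 med [ 517. -278.] size 68 14 yaw 83.5
marker_blue 0.72 c 591 -122 med [ 593. -122.] size 17 99 yaw -7.2
marker_red 0.59 c 318 -280 med [ 319. -280.] size 90 13 yaw 3.2
marker_red 0.58 c 324 -157 med [ 324. -156.] size 17 19 yaw -10.6
marker_red 0.56 c 427 -191 med [ 429. -206.] size 25 67 yaw -82.0
marker_blue 0.67 c 614 -118 med [ 612. -118.] size 33 121 yaw -5.4
marker_red 0.96 c 423 -166 med [ 423. -171.] size 20 132 yaw -82.9
marker_red 0.88 c 315 -284 med [ 315. -284.] size 83 20 yaw 2.5
marker_red 0.52 c 329 -131 med [ 328. -134.] size 88 14 yaw 76.2
t 9.4 at [ 608.7 -123.4  146.8] psi 173.57 zaxis [ 1.6e-03  4.0e-04 -1.0e+00] F [ 0.5 -0.5  0.4] gap 0.398
   --wp after 9
[[[0.0199, -0.007, -0.0004, 0.0, 0.0, 8.6], [0.0185, -0.0099, -0.0004, 0.0, 0.0, 8.6], [0.0169, -0.0126, -0.0004, 0.0, 0.0, 8.6], [0.0149, -0.0149, -0.0004, 0.0, 0.0, 8.6], [0.0124, -0.017, -0.0004, 0.0, 0.0, 8.6], [0.0097, -0.0187, -0.0004, 0.0, 0.0, 8.6], [0.0069, -0.0199, -0.0004, 0.0, 0.0, 8.7], [0.0037, -0.0207, -0.0004, 0.0, 0.0, 8.6], [0.0006, -0.0211, -0.0004, 0.1, 0.0, 8.7]]]
```

View pics/w4.png

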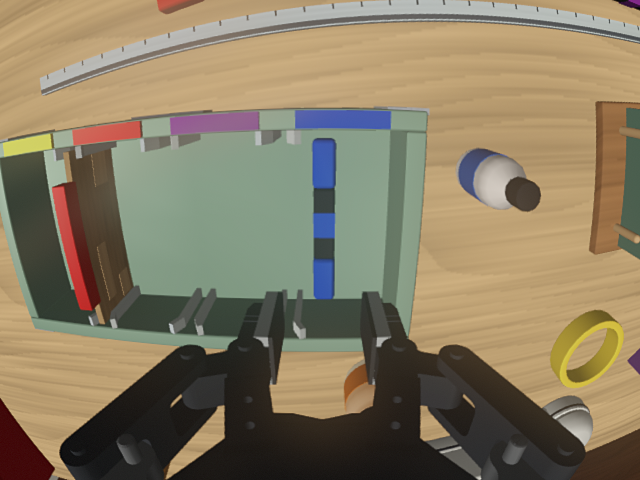

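Blue marker lies flat in its bay ((323,220) between the purple/blue guide and the right wall). Next, red.

>>> {"api": "play_rows", "payload": {"steps": [[[0.02,-0.007,0,0,0,8.6],[0.0185,-0.01,0,0,0,8.6],[0.017,-0.0125,0,0,0,8.6],[0.015,-0.015,0,0,0,8.6],[0.0125,-0.017,0,0,0,8.6],[0.0095,-0.0185,0,0,0,8.6],[0.007,-0.02,0,0,0,8.7],[0.0035,-0.0205,0,0,0,8.6],[0.0005,-0.021,0,0,0,8.7],[0,0,0,0,0,0]]], "fingers": 0.5}}

```text
t: 10.65
tcp_pos: [0.4234, -0.1661, 0.1469]
tool_rot: [0.669, 0.743, 0.001, 0.0]
force: [-0.2, 0.3, 0.3]
finger_gap: 0.5
```

>>> {"api": "play_rows", "payload": {"steps": [[[0,0,0,0,0,0],[0,0,0,0,0,0]]]}}

```text
t: 10.9
tcp_pos: [0.4256, -0.1664, 0.1472]
tool_rot: [0.669, 0.744, 0.001, 0.002]
force: [0.9, -0.5, -0.4]
finger_gap: 0.5
```

```bash
python3 look.py w5 marker_red;python3 plan.py '[[424,-166,60,96],[424,-166,32,96,14]]'
```

```text
marker_red 0.92 c 330 -124 med [ 330. -122.] size 83 14 yaw 75.0
marker_red 0.88 c 315 -275 med [ 316. -274.] size 81 19 yaw 4.3
marker_red 0.71 c 423 -163 med [ 422. -157.] size 16 121 yaw -83.7
marker_red 0.61 c 424 -165 med [ 424. -165.] size 29 122 yaw -82.6
marker_red 0.59 c 321 -281 med [ 328. -280.] size 87 10 yaw 4.5
marker_red 0.53 c 334 -116 med [ 335. -115.] size 63 24 yaw 78.0
marker_red 0.94 c 315 -284 med [ 313. -285.] size 80 18 yaw 2.8
marker_red 0.72 c 328 -132 med [ 327. -136.] size 90 14 yaw 77.5
marker_red 0.6 c 422 -166 med [ 423. -171.] size 19 132 yaw -84.3
t 11.2 at [ 424.8 -166.2  147.2] psi 96.0 zaxis [ 3.5e-03 -4.0e-04 -1.0e+00] F [-0.9  0.4  0.2] gap 0.501
   --wp after 2
   --wp after 4
[[[0.0002, -0.0006, 0.0436, 0.1, 0.0, 0.0], [0.0001, -0.0004, 0.0436, 0.1, 0.0, 0.0], [0.0, 0.0, 0.014, 0.0, 0.0, 0.0], [0.0001, 0.0, 0.014, 0.0, 0.0, 0.0]]]
```

View pics/w5.png

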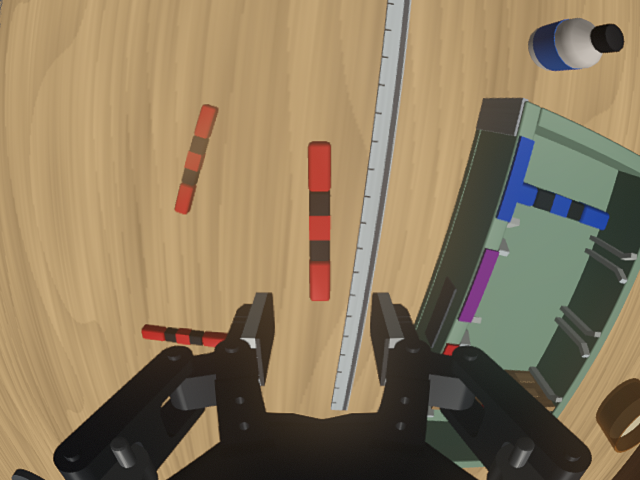

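>>> {"api": "play_rows", "payload": {"steps": [[[0.001,-0.0005,0.0435,0.1,0,0],[0.001,-0.0005,0.0435,0.1,0,0],[0,0,0.014,0,0,0],[0,0,0.014,0,0,0],[0,0,0,0,0,0]]]}}

```text
t: 11.82
tcp_pos: [0.4238, -0.1646, 0.0321]
tool_rot: [0.669, 0.743, -0.0, 0.0]
force: [0.8, -0.1, 0.6]
finger_gap: 0.503
```

>>> {"api": "play_rows", "payload": {"steps": [[[0,0,0,0,0,0],[0,0,0,0,0,0],[0,0,0,0,0,0],[0,0,0,0,0,0]]], "fingers": 0}}

```text
t: 12.32
tcp_pos: [0.4242, -0.1648, 0.0333]
tool_rot: [0.669, 0.743, -0.0, 0.001]
force: [-0.8, 0.1, 7.5]
finger_gap: 0.171
```

>>> {"api": "play_rows", "payload": {"steps": [[[0,0,-0.02,0,0,0],[0,0,-0.04,0,0,0],[0,0,-0.04,0,0,0],[0,0,-0.02,0,0,0],[0,0,0,0,0,0],[0,0,0,0,0,0]]]}}

```text
t: 13.08
tcp_pos: [0.4232, -0.1641, 0.1517]
tool_rot: [0.669, 0.743, -0.0, -0.0]
force: [0.3, 0.0, 0.0]
finger_gap: 0.167
```

```bash
python3 plan.py '[[594.3,-248.6,145,173.8],[594.3,-248.6,75,173.8],[594.3,-248.6,42,173.8,10]]'
```

```text
t 13.1 at [ 423.2 -164.1  151.7] psi 95.96 zaxis [-8.e-04 -1.e-04 -1.e+00] F [0.3 0.  0. ] gap 0.167
   --wp after 9
   --wp after 11
   --wp after 15
[[[-0.0113, 0.0179, 0.0007, 0.0, 0.0, -8.6], [-0.0139, 0.0161, 0.0008, 0.0, 0.0, -8.7], [-0.0161, 0.0137, 0.0007, 0.0, 0.0, -8.6], [-0.018, 0.0112, 0.0007, 0.0, 0.0, -8.7], [-0.0195, 0.0083, 0.0008, 0.0, 0.0, -8.6], [-0.0206, 0.0054, 0.0007, 0.0, 0.0, -8.7], [-0.0211, 0.0021, 0.0007, 0.0, 0.0, -8.6], [-0.0211, -0.001, 0.0008, 0.0, 0.0, -8.7], [-0.0208, -0.0042, 0.0007, 0.0, 0.0, -8.6], [0.0, 0.0, 0.035, 0.0, 0.0, 0.0]]]
[[[-0.0001, 0.0, 0.035, 0.0, 0.0, 0.0], [0.0, 0.0, 0.0082, 0.0, 0.0, 0.0], [0.0, 0.0, 0.0083, 0.0, 0.0, 0.0], [0.0, 0.0, 0.0082, 0.0, 0.0, 0.0], [0.0, 0.0, 0.0083, 0.0, 0.0, 0.0]]]
```

>>> {"api": "play_rows", "payload": {"steps": [[[-0.0115,0.018,0.001,0,0,-8.6],[-0.014,0.016,0.001,0,0,-8.7],[-0.016,0.0135,0.001,0,0,-8.6],[-0.018,0.011,0.001,0,0,-8.7],[-0.0195,0.0085,0.001,0,0,-8.6],[-0.0205,0.0055,0.001,0,0,-8.7],[-0.021,0.002,0,0,0,-8.6],[-0.021,-0.001,0,0,0,-8.7],[-0.021,-0.004,0,0,0,-8.6],[0,0,0,0,0,0]]]}}

```text
t: 14.32
tcp_pos: [0.5949, -0.2492, 0.1442]
tool_rot: [0.055, 0.998, 0.0, -0.001]
force: [-0.7, -0.5, -0.6]
finger_gap: 0.172
```

>>> {"api": "play_rows", "payload": {"steps": [[[0,0,0.035,0,0,0],[0,0,0.035,0,0,0],[0,0,0.008,0,0,0],[0,0,0.008,0,0,0],[0,0,0.008,0,0,0],[0,0,0.008,0,0,0],[0,0,0,0,0,0],[0,0,0,0,0,0]]]}}

```text
t: 15.32
tcp_pos: [0.5949, -0.2457, 0.0457]
tool_rot: [0.055, 0.998, 0.002, 0.0]
force: [2.3, 9.6, 3.1]
finger_gap: 0.168
```

>>> {"api": "play_rows", "payload": {"steps": [[[0,0,0,0,0,0],[0,0,0,0,0,0],[0,0,0,0,0,0]]], "fingers": 0.4}}

```text
t: 15.7
tcp_pos: [0.5929, -0.2386, 0.0457]
tool_rot: [0.055, 0.998, 0.007, -0.003]
force: [1.1, 27.6, 11.4]
finger_gap: 0.398
```

>>> {"api": "play_rows", "payload": {"steps": [[[0,0,-0.02,0,0,0],[0,0,-0.04,0,0,0],[0,0,-0.045,0,0,0],[0,0,0,0,0,0],[0,0,0,0,0,0]]]}}

```text
t: 16.32
tcp_pos: [0.5946, -0.2491, 0.1501]
tool_rot: [0.055, 0.999, -0.001, 0.001]
force: [0.0, -0.4, -0.8]
finger_gap: 0.403
```

```bash
python3 look.py w6 marker_red marker_purple;python3 plan.py '[[427,170,150,86]]'
```

```text
marker_red 0.84 c 596 -243 med [ 590. -243.] size 17 126 yaw -6.4
marker_red 0.88 c 577 -244 med [ 577. -244.] size 17 103 yaw -6.6
marker_red 0.5 c 331 -126 med [ 332. -129.] size 81 18 yaw 76.0
marker_red 0.44 c 572 221 med [573. 221.] size 168 46 yaw 4.1
marker_purple 0.81 c 427 170 med [428. 170.] size 121 26 yaw 85.2
marker_purple 0.59 c 595 227 med [626. 197.] size 148 218 yaw -87.9
marker_purple 0.17 c 467 -329 med [ 466. -337.] size 52 14 yaw 82.6
marker_red 0.87 c 327 -133 med [ 327. -139.] size 88 14 yaw 78.0
marker_red 0.64 c 315 -284 med [ 315. -284.] size 82 19 yaw 3.5
marker_red 0.57 c 554 -229 med [ 556. -229.] size 17 25 yaw -15.7
marker_purple 0.47 c 426 166 med [425. 161.] size 139 15 yaw 85.2
t 16.8 at [ 594.4 -248.8  148.6] psi 173.76 zaxis [-8.e-04 -2.e-04 -1.e+00] F [-1.3 -0.4 -0.1] gap 0.403
   --wp after 11
[[[0.0193, 0.0362, -0.0001, 0.0, 0.0, 8.0], [0.0241, 0.0332, -0.0001, 0.0, 0.0, 8.0], [0.0285, 0.0294, -0.0002, 0.0, 0.0, 8.0], [0.0323, 0.0253, -0.0001, 0.0, 0.0, 8.0], [0.0355, 0.0205, -0.0001, 0.0, 0.0, 8.0], [0.038, 0.0153, -0.0001, 0.0, 0.0, 8.0], [0.0398, 0.0099, -0.0002, 0.0, 0.0, 8.0], [0.0408, 0.0043, -0.0001, 0.0, 0.0, 7.9], [0.041, -0.0014, -0.0001, 0.0, 0.0, 8.0], [0.0404, -0.0071, -0.0001, 0.0, 0.0, 7.9]]]
[[[0.039, -0.0125, -0.0001, 0.0, 0.0, 8.0]]]
```

View pics/w6.png

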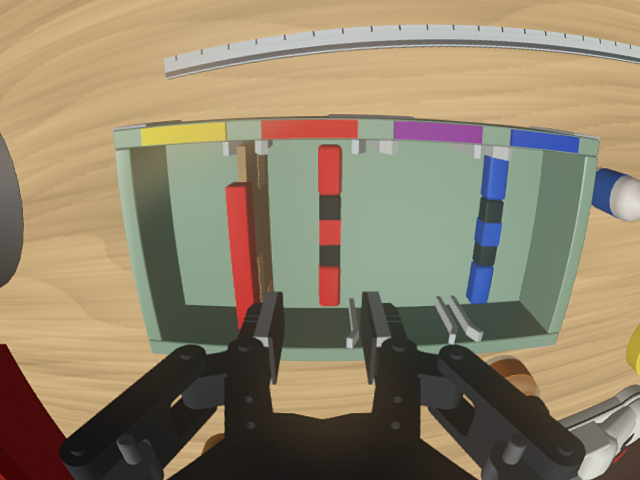

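>>> {"api": "play_rows", "payload": {"steps": [[[0.0195,0.036,0,0,0,8],[0.024,0.033,0,0,0,8],[0.0285,0.0295,0,0,0,8],[0.0325,0.0255,0,0,0,8],[0.0355,0.0205,0,0,0,8],[0.038,0.0155,0,0,0,8],[0.04,0.01,0,0,0,8],[0.041,0.0045,0,0,0,8],[0.041,-0.0015,0,0,0,8],[0.0405,-0.007,0,0,0,8]]], "fingers": 0.5}}

```text
t: 18.02
tcp_pos: [0.4422, 0.1338, 0.1491]
tool_rot: [0.685, 0.728, -0.0, 0.0]
force: [0.2, -0.1, 0.3]
finger_gap: 0.496
```

>>> {"api": "play_rows", "payload": {"steps": [[[0.039,-0.0125,0,0,0,8],[0,0,0,0,0,0],[0,0,0,0,0,0],[0,0,0,0,0,0]]]}}

```text
t: 18.52
tcp_pos: [0.4282, 0.1699, 0.149]
tool_rot: [0.733, 0.68, -0.0, 0.001]
force: [-1.1, -0.5, -0.5]
finger_gap: 0.502
```

```bash
python3 look.py w7 marker_purple;python3 plan.py '[[427,170,60,86],[427,170,32,86,14]]'
```

```text
marker_purple 0.87 c 427 173 med [427. 181.] size 120 16 yaw 85.7
marker_purple 0.57 c 428 170 med [428. 169.] size 121 28 yaw 86.1
marker_purple 0.63 c 427 166 med [426. 159.] size 141 17 yaw 85.4
marker_purple 0.31 c 537 -193 med [ 537. -193.] size 61 13 yaw 82.1
t 18.8 at [427.6 170.3 148.9] psi 85.72 zaxis [ 0.e+00 -7.e-04 -1.e+00] F [ 0.3 -0.8 -0.6] gap 0.497
   --wp after 2
   --wp after 5
[[[-0.0001, -0.0003, 0.0445, 0.0, 0.0, -0.1], [-0.0001, -0.0003, 0.0444, 0.0, 0.0, -0.2], [0.0, 0.0, 0.0093, 0.0, 0.0, 0.0], [0.0, 0.0, 0.0094, 0.0, 0.0, 0.0], [0.0, 0.0, 0.0093, 0.0, 0.0, 0.0]]]
```

View pics/w7.png

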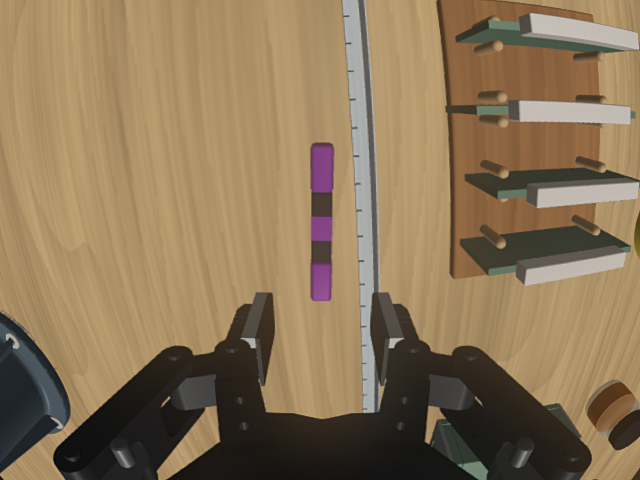

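>>> {"api": "play_rows", "payload": {"steps": [[[0.001,0,0.0445,0,0,0],[0.001,0,0.0445,0,0,0],[0,0,0.014,0,0,0],[0,0,0.014,0,0,0],[0,0,0,0,0,0]]]}}

```text
t: 19.45
tcp_pos: [0.4277, 0.1726, 0.0319]
tool_rot: [0.733, 0.68, -0.0, 0.0]
force: [0.1, 0.4, 0.7]
finger_gap: 0.5
```

>>> {"api": "play_rows", "payload": {"steps": [[[0,0,0,0,0,0],[0,0,0,0,0,0],[0,0,0,0,0,0],[0,0,0,0,0,0]]], "fingers": 0}}

```text
t: 19.95
tcp_pos: [0.4282, 0.1728, 0.033]
tool_rot: [0.733, 0.68, 0.001, 0.001]
force: [-0.7, 0.6, 7.3]
finger_gap: 0.173
```

>>> {"api": "play_rows", "payload": {"steps": [[[0,0,-0.02,0,0,0],[0,0,-0.04,0,0,0],[0,0,-0.04,0,0,0],[0,0,-0.02,0,0,0],[0,0,0,0,0,0],[0,0,0,0,0,0]]]}}

```text
t: 20.7
tcp_pos: [0.427, 0.1726, 0.1514]
tool_rot: [0.733, 0.681, -0.001, -0.0]
force: [-0.5, -0.4, -0.8]
finger_gap: 0.168
```

```bash
python3 plan.py '[[601.4,-183,150,173.8]]'
```

```text
t 20.7 at [427.  172.6 151.4] psi 85.77 zaxis [-1.e-03 -9.e-04 -1.e+00] F [-0.5 -0.4 -0.8] gap 0.168
   --wp after 10
[[[-0.0342, 0.02, 0.0002, 0.0, 0.0, -8.8], [-0.0368, 0.0146, 0.0001, 0.0, 0.0, -8.8], [-0.0387, 0.0087, 0.0002, 0.0, 0.0, -8.8], [-0.0395, 0.0028, 0.0001, 0.0, 0.0, -8.8], [-0.0394, -0.0034, 0.0002, 0.0, 0.0, -8.8], [-0.0385, -0.0093, 0.0002, 0.0, 0.0, -8.8], [-0.0366, -0.0152, 0.0001, 0.0, 0.0, -8.8], [-0.0339, -0.0205, 0.0002, 0.0, 0.0, -8.8], [-0.0303, -0.0255, 0.0001, 0.0, 0.0, -8.8], [-0.0261, -0.0298, 0.0002, -0.1, 0.0, -8.8]]]
```

>>> {"api": "play_rows", "payload": {"steps": [[[-0.034,0.02,0,0,0,-8.8],[-0.037,0.0145,0,0,0,-8.8],[-0.0385,0.0085,0,0,0,-8.8],[-0.0395,0.003,0,0,0,-8.8],[-0.0395,-0.0035,0,0,0,-8.8],[-0.0385,-0.0095,0,0,0,-8.8],[-0.0365,-0.015,0,0,0,-8.8],[-0.034,-0.0205,0,0,0,-8.8],[-0.0305,-0.0255,0,0,0,-8.8],[-0.026,-0.03,0,-0.1,0,-8.8]]]}}

```text
t: 21.95
tcp_pos: [0.6013, -0.1838, 0.1499]
tool_rot: [0.052, 0.999, 0.001, -0.002]
force: [0.3, 0.1, 0.2]
finger_gap: 0.17
```

>>> {"api": "play_rows", "payload": {"steps": [[[0,0,0,0,0,0],[0,0,0.04,0,0,0],[0,0,0.035,0,0,0],[0,0,0.008,0,0,0],[0,0,0.008,0,0,0],[0,0,0.008,0,0,0],[0,0,0.008,0,0,0],[0,0,0,0,0,0],[0,0,0,0,0,0]]]}}

```text
t: 23.08
tcp_pos: [0.6021, -0.1831, 0.0456]
tool_rot: [0.054, 0.999, 0.0, 0.0]
force: [0.4, 0.0, -0.5]
finger_gap: 0.171
```

>>> {"api": "play_rows", "payload": {"steps": [[[0,0,0,0,0,0],[0,0,0,0,0,0],[0,0,0,0,0,0]]], "fingers": 0.35}}

```text
t: 23.45
tcp_pos: [0.6019, -0.183, 0.0454]
tool_rot: [0.054, 0.999, 0.0, 0.0]
force: [0.4, -0.6, 0.2]
finger_gap: 0.349
```

>>> {"api": "play_rows", "payload": {"steps": [[[0,0,-0.02,0,0,0],[0,0,-0.04,0,0,0],[0,0,-0.045,0,0,0],[0,0,0,0,0,0],[0,0,0,0,0,0]]]}}

```text
t: 24.08
tcp_pos: [0.6017, -0.1829, 0.1511]
tool_rot: [0.054, 0.999, 0.0, 0.0]
force: [-0.1, -0.2, -0.6]
finger_gap: 0.351
```

```bash
python3 - <<'E'
from h import *
p=manip.snapshot('wrist'); save(p,'w8'); np.save('w8.npy',np.array(p['world_from_camera']))
p=manip.snapshot('scene'); save(p,'s8')
a=p['img'][:,:,::-1]
cv2.imwrite('pics/z8.png',cv2.resize(a[180:300,360:520],None,fx=5,fy=5,interpolation=cv2.INTER_CUBIC))
E
python3 plan.py '[[600,200,220,180]]'
```

```text
t 24.2 at [ 601.  -182.6  149.5] psi 173.77 zaxis [-0.0016  0.002  -1.    ] F [-0.4 -0.2 -0.6] gap 0.354
   --wp after 9
[[[0.0047, 0.0423, -0.0078, 0.0, 0.0, -0.7], [0.0043, 0.0423, -0.0077, 0.0, 0.0, -0.7], [0.0037, 0.0423, -0.0078, 0.0, 0.0, -0.7], [0.0032, 0.0425, -0.0077, 0.0, 0.0, -0.7], [0.0026, 0.0424, -0.0078, 0.0, 0.0, -0.7], [0.0022, 0.0425, -0.0077, 0.0, 0.0, -0.7], [0.0016, 0.0425, -0.0078, 0.0, 0.0, -0.7], [0.0011, 0.0425, -0.0077, 0.1, 0.0, -0.7], [0.0006, 0.0425, -0.0079, 0.0, -0.1, -0.6]]]
```

View pics/w8.png

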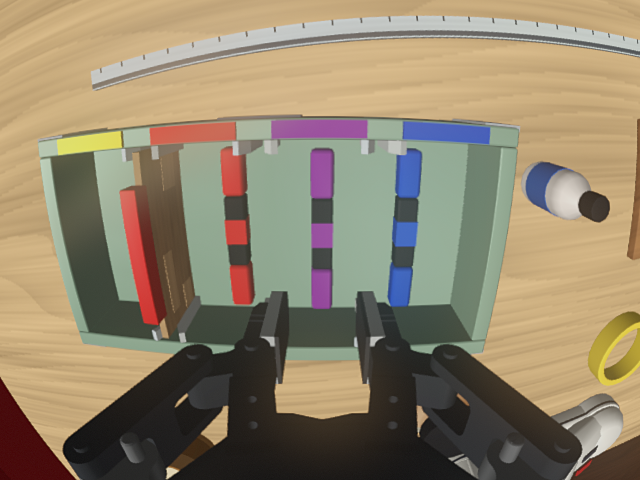

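View pics/z8.png

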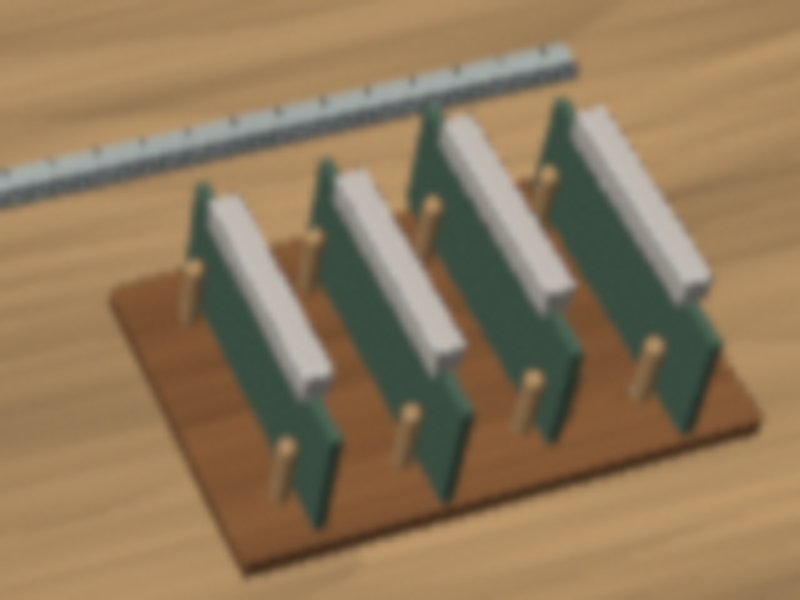

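>>> {"api": "play_rows", "payload": {"steps": [[[0.005,0.04,-0.005,0,0,-0.8],[0.004,0.04,-0.005,0,0,-0.8],[0.0035,0.04,-0.005,0,0,-0.8],[0.003,0.04,-0.005,0,0,-0.8],[0.0025,0.04,-0.005,0,0,-0.8],[0.0015,0.04,-0.005,0,0,-0.8],[0.001,0.04,-0.005,0,0,-0.8],[0.0005,0.055,-0.005,0,0,-0.6],[0,0,0,0,0,0],[0,0,0,0,0,0]]]}}

```text
t: 25.42
tcp_pos: [0.5994, 0.1527, 0.1893]
tool_rot: [-0.0, 1.0, 0.0, -0.001]
force: [0.3, 0.0, -0.6]
finger_gap: 0.348
```

Run:
```python
from h import *
from scipy.optimize import least_squares
p=manip.snapshot('wrist'); save(p,'w9'); np.save('w9.npy',np.array(p['world_from_camera'])); print(np.load('w9.npy')[:3,3])
T=dict(p); T['world_from_camera']=np.load('w8.npy')
obs=[]
for y0,(a,b,c,d) in [(-.036,((150,127),(237,123),(150,144),(236,140))),(.036,((271,121),(367,121),(272,138),(367,138))),(.108,((403,122),(490,127),(403,139),(490,144)))]:
    obs+=[((-.079,y0-.026,.064),a),((-.079,y0+.026,.064),b),((-.069,y0-.026,.064),c),((-.069,y0+.026,.064),d)]
def W(m,P): c,s=np.cos(m[2]),np.sin(m[2]); return np.array([m[0]+c*P[0]-s*P[1],m[1]+s*P[0]+c*P[1],P[2]])
f=lambda m: np.concatenate([proj(T,W(m,P),True)-q for P,q in obs])
r=least_squares(f,[.597,-.2185,-.111]); print(np.round(r.x,4),np.round(r.fun,1).reshape(-1,2).tolist())
```

```text
[0.51435547 0.15349401 0.30743553]
[ 0.5969 -0.219  -0.1086] [[1.7, 0.7], [-0.7, -1.2], [2.8, 0.5], [0.9, -0.5], [0.9, -0.5], [0.1, -0.7], [0.3, 0.4], [-0.2, 0.3], [-0.1, -0.4], [-2.0, 0.3], [-0.7, 0.3], [-3.1, 0.1]]
```

View pics/w9.png

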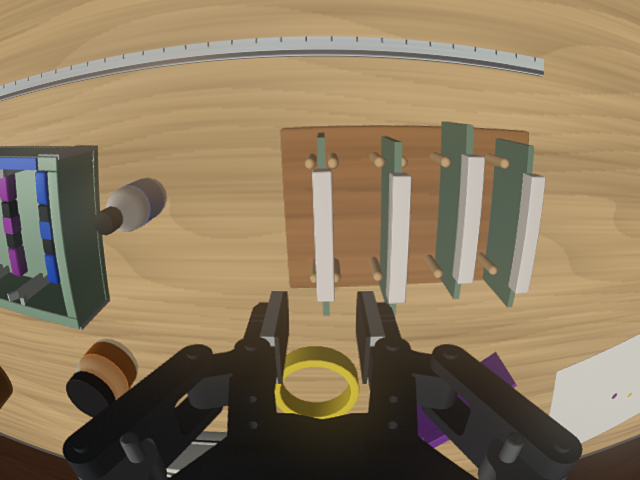

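```bash
python3 - <<'E'
from h import *
p=manip.snapshot('wrist')
T=dict(p); T['world_from_camera']=np.load('w9.npy')
for a,b in [((322,170.5),(325.5,301)),((401,174),(397,303)),((474.5,156),(464,283)),((534,176),(519,292))]:
    A=at(T,a,.082,True);B=at(T,b,.082,True);d=B-A
    print(np.round((A+B)[:2]*500,1),round(np.linalg.norm(d)*1000,1),np.round(np.degrees(np.arctan2(d[1],d[0])),2))
E
python3 plan.py '[[597,152,110,180],[597,152,81,180,10]]'
```

```text
[596.1 155. ] 90.2 1.57
[598.1 204.8] 91.0 2.36
[584.1 253.4] 90.0 2.25
[594.4 301.7] 89.0 2.92
t 25.5 at [599.9 151.6 189.6] psi 179.89 zaxis [-1.5e-03  5.0e-04 -1.0e+00] F [ 0.7  0.4 -0.6] gap 0.347
   --wp after 2
   --wp after 5
[[[0.0014, 0.0002, 0.0398, 0.0, 0.0, -0.1], [0.0013, 0.0002, 0.0398, 0.0, -0.1, 0.0], [0.0, 0.0, 0.0097, 0.0, 0.0, 0.0], [0.0, 0.0, 0.0097, 0.0, 0.0, 0.0], [0.0, -0.0001, 0.0096, 0.0, 0.0, 0.0]]]
```

>>> {"api": "play_rows", "payload": {"steps": [[[0.0015,0.001,0.04,0,0,-0.8],[0.0015,0.001,0.04,0,0,-0.8],[0,0,0.01,0,0,0],[0,0,0.01,0,0,0],[0,0,0.0085,0,0,0],[0,0,0,0,0,0],[0,0,0,0,0,0]]], "fingers": 0.35}}

```text
t: 26.4
tcp_pos: [0.5977, 0.155, 0.0828]
tool_rot: [-0.014, 1.0, 0.001, 0.001]
force: [0.1, 0.1, 0.5]
finger_gap: 0.352
```

>>> {"api": "play_rows", "payload": {"steps": [[[0,0,0,0,0,0],[0,0,0,0,0,0],[0,0,0,0,0,0],[0,0,0,0,0,0],[0,0,0,0,0,0]]], "fingers": 0, "squeeze": 50}}

```text
t: 27.02
tcp_pos: [0.5978, 0.1549, 0.0828]
tool_rot: [-0.014, 1.0, 0.001, 0.001]
force: [-1.0, -0.8, 5.7]
finger_gap: 0.129
```

```bash
python3 - <<'E'
from h import *
s=manip.sense();print(s['tcp_pos'],s['force'],s['finger_gap'])
p=manip.snapshot('wrist'); save(p,'w10')
E
python3 plan.py '[[597,154,81,181.6]]'
```

```text
[0.59778696 0.15494117 0.08284546] [-0.97361899 -0.76490698  5.69208665] 0.12938454127281035
t 27.1 at [597.8 154.9  82.8] psi -178.42 zaxis [ 0.0019  0.001  -1.    ] F [-0.5 -0.5  5.5] gap 0.128
   --wp after 1
[[[0.0008, -0.0009, 0.0018, 0.1, 0.1, 0.0]]]
```

View pics/w10.png

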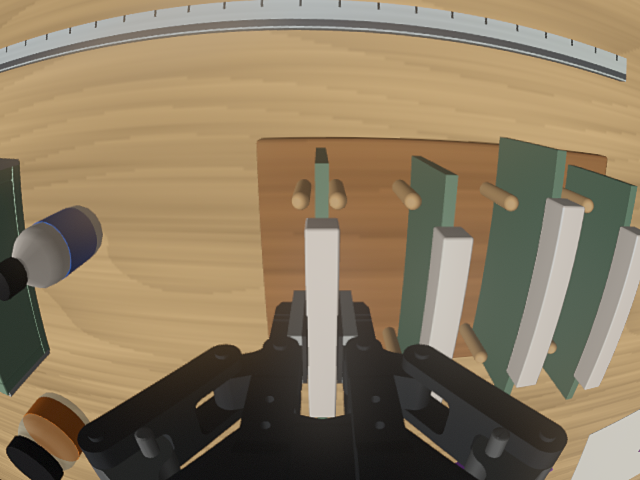

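```bash
cat > rel.py <<'E'
from h import *
import sys
# rail ends pixels front, rear, dz of rail top rel TCP(mm)
def rel(T,tcp,M,a,b,ztop):
    A=at(T,a,ztop,True);B=at(T,b,ztop,True)
    return [np.round(M.T@(X-tcp)*1000,1) for X in (A,B)],np.round(M.T@((A+B)/2-tcp)*1000,1),np.linalg.norm(A-B)
if __name__=='__main__':
    v=[float(x) for x in sys.argv[2:]]
    s=manip.sense();p=manip.snapshot('wrist')
    print(rel(p,s['tcp_pos'],R.from_quat(s['tool_rot']).as_matrix(),v[0:2],v[2:4],v[4]))
E
python3 rel.py x 322 219 322 416 .082
python3 plan.py '[[597.8,154.9,180,181.6,35],[605,-147.4,180,173.8,40]]'
```

```text
([array([49.4,  1. ,  0.7]), array([-43. ,   1. ,   0.9])], array([3.2, 1. , 0.8]), np.float64(0.09246737933179372))
t 27.1 at [597.8 154.9  82.9] psi -178.43 zaxis [ 0.0019  0.001  -1.    ] F [-0.2 -0.7  5.3] gap 0.128
   --wp after 3
   --wp after 11
[[[-0.0001, 0.0, -0.0324, 0.0, 0.0, 0.0], [0.0, 0.0, -0.0324, 0.0, 0.1, 0.0], [0.0, 0.0001, -0.0323, 0.1, 0.0, 0.0], [0.0001, -0.0378, 0.0, 0.0, 0.0, 1.0], [-0.0005, -0.0378, 0.0, 0.0, 0.0, 1.0], [-0.0012, -0.0378, 0.0001, 0.0, 0.0, 1.0], [-0.0018, -0.0377, 0.0, 0.0, 0.0, 1.0], [-0.0025, -0.0378, 0.0, 0.0, 0.0, 0.9], [-0.0031, -0.0376, 0.0, 0.0, 0.0, 1.0], [-0.0038, -0.0377, 0.0001, 0.0, 0.0, 0.9]]]
[[[-0.0043, -0.0375, 0.0, 0.0, 0.0, 1.0]]]
```

>>> {"api": "play_rows", "payload": {"steps": [[[0,0,-0.0325,0,0,0],[0,0,-0.0325,0,0.1,0],[0,0,-0.0325,0.1,0,0],[0,-0.038,0,0,0,1],[-0.0005,-0.038,0,0,0,1],[-0.0015,-0.038,0,0,0,1],[-0.002,-0.038,0,0,0,1],[-0.003,-0.0375,0,0,0,0.9],[-0.0035,-0.0375,0,0,0,1],[-0.004,-0.0375,0,0,0,0.9]]]}}

```text
t: 28.38
tcp_pos: [0.6048, -0.1111, 0.179]
tool_rot: [0.046, 0.999, -0.0, -0.001]
force: [0.1, -1.0, -0.9]
finger_gap: 0.128
```

>>> {"api": "play_rows", "payload": {"steps": [[[-0.005,-0.0375,0,0,0,1],[0,0,0,0,0,0],[0,0,0.03,0,0,0],[0,0,0,0,0,0],[0,0,0,0,0,0],[0,0,0,0,0,0]]]}}

```text
t: 29.12
tcp_pos: [0.6075, -0.1477, 0.1508]
tool_rot: [0.054, 0.999, -0.001, 0.0]
force: [-0.1, -0.6, -0.6]
finger_gap: 0.132
```

```bash
python3 - <<'E'
from h import *
p=manip.snapshot('wrist'); save(p,'w11');np.save('w11.npy',np.array(p['world_from_camera']))
p=manip.snapshot('scene'); save(p,'s11')
a=p['img'][:,:,::-1]
cv2.imwrite('pics/z11.png',cv2.resize(a[205:365,115:315],None,fx=3.5,fy=3.5,interpolation=cv2.INTER_CUBIC))
E
python3 plan.py '[[606.8,-148,130,173.8],[606.8,-148,77,173.8,6]]'
```

```text
t 29.2 at [ 607.3 -147.9  150.7] psi 173.79 zaxis [ 2.0e-04 -1.5e-03 -1.0e+00] F [-0.6 -0.2 -0.6] gap 0.128
   --wp after 1
   --wp after 10
[[[0.0005, -0.0002, 0.0207, -0.1, 0.0, 0.0], [0.0, 0.0, 0.0059, 0.0, 0.0, 0.0], [0.0, 0.0, 0.0059, 0.0, 0.0, 0.0], [0.0, 0.0, 0.0059, 0.0, 0.0, 0.0], [0.0, 0.0, 0.0059, 0.0, 0.0, 0.0], [0.0, 0.0, 0.0059, 0.0, 0.0, 0.0], [0.0, 0.0, 0.0059, 0.0, 0.0, 0.0], [0.0, 0.0, 0.0059, 0.0, 0.0, 0.0], [0.0, 0.0, 0.0058, 0.0, 0.0, 0.0], [0.0, 0.0, 0.0059, 0.0, 0.0, 0.0]]]
```

View pics/w11.png

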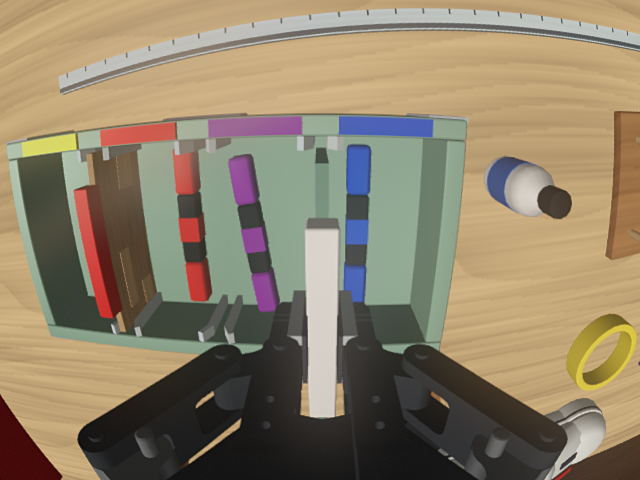

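View pics/z11.png

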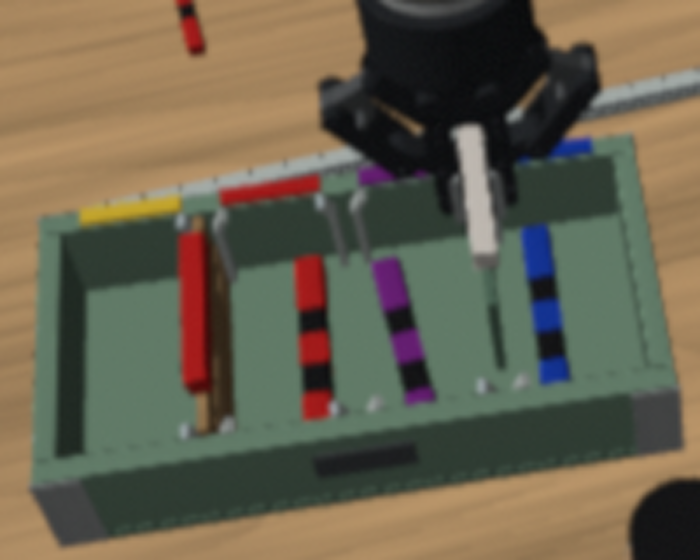

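Run:
```python
from h import *
s=manip.sense();p=manip.snapshot('wrist');M=R.from_quat(s['tool_rot']).as_matrix()
T=dict(p); T['world_from_camera']=np.load('w11.npy')
img=p['img'][:,:,::-1]
cv2.imwrite('pics/z12.png',cv2.resize(img[110:250,240:400],None,fx=5,fy=5,interpolation=cv2.INTER_CUBIC))
zt=s['tcp_pos'][2]
for n,q,z in [('guide',(318.5,143),.064),('board front top',(321,149),zt-.014),('rail front top',(322,219),zt-.0005),('rail rear',(322,416),zt-.0005),('tab end',(339,117),.064),('tab end2',(302,117),.064)]:
    print(n,np.round(M.T@(at(T,q,z,True)-s['tcp_pos'])*1000,1))
print('purple ends',[np.round(at(T,q,.024,True)*1000) for q in ((240,156),(268,308))])
```

```text
guide [67.  -0.8 86.7]
board front top [71.4  0.7 14. ]
rail front top [49.5  1.   0.5]
rail rear [-42.6   1.1   0.5]
tab end [81.4 10.3 86.7]
tab end2 [81.4 -9.8 86.7]
purple ends [array([ 546., -195.,   24.]), array([ 662., -194.,   24.])]
```

View pics/z12.png

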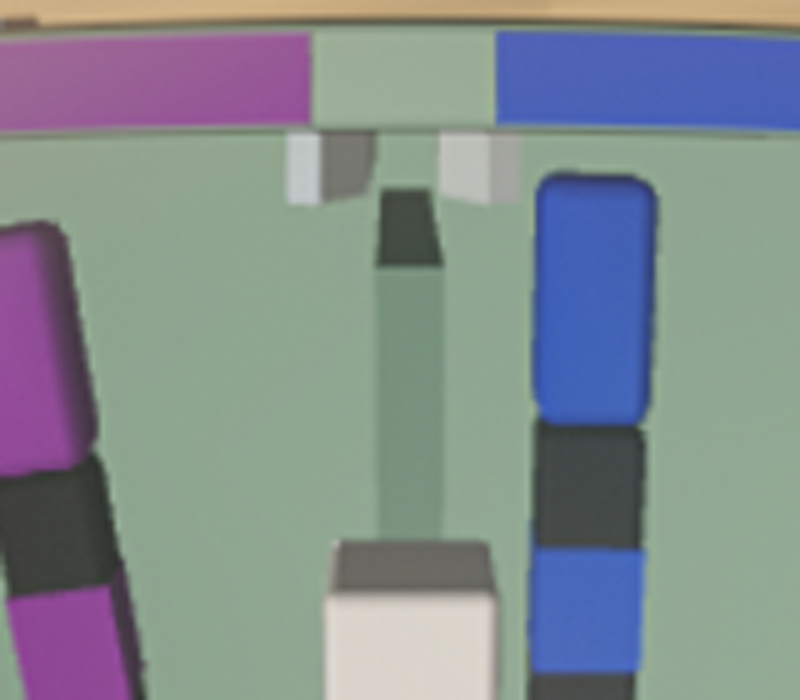

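Run:
```python
from h import *
s=manip.sense();p=manip.snapshot('wrist');M=R.from_quat(s['tool_rot']).as_matrix()
T=dict(p); T['world_from_camera']=np.load('w11.npy')
zt=s['tcp_pos'][2]; Z=lambda u,v:(240+u/5-.4,110+v/5-.4)
for n,q,z in [('guide mid inner',Z(407,170),.064),('guide mid outer',Z(403,170),.064),('tabmid',Z(403,80),.064),('board front top',Z(410,265),zt-.014),('board bottom front',Z(405,190),zt-.070),('rail front top',Z(411,595),zt-.0005),('wall inner top edge',Z(405,130),.064)]:
    print(n,np.round(M.T@(at(T,q,z,True)-s['tcp_pos'])*1000,1))
```

```text
guide mid inner [66.6  0.6 86.6]
guide mid outer [66.6  0.1 86.6]
tabmid [76.5  0.1 86.6]
board front top [66.4  0.9 14. ]
board bottom front [66.1  0.4 70. ]
rail front top [46.   1.   0.5]
wall inner top edge [71.   0.4 86.6]
```

>>> {"api": "play_rows", "payload": {"steps": [[[0.0015,0,0.01,0,0,0],[0,0,0.008,0,0,0],[0,0,0.006,0,0,0],[0,0,0.006,0,0,0],[0,0,0.006,0,0,0],[0,0,0,0,0,0]]]}}

```text
t: 30.08
tcp_pos: [0.6049, -0.1477, 0.1131]
tool_rot: [0.054, 0.999, -0.0, -0.001]
force: [0.0, -0.0, -0.8]
finger_gap: 0.13
```

>>> {"api": "play_rows", "payload": {"steps": [[[0,0,0.007,0,0,0],[0,0,0.007,0,0,0],[0,0,0.006,0,0,0],[0,0,0,0,0,0]]]}}

```text
t: 30.58
tcp_pos: [0.6048, -0.1477, 0.093]
tool_rot: [0.054, 0.999, -0.0, -0.001]
force: [-0.3, 0.0, -0.4]
finger_gap: 0.132
```

>>> {"api": "play_rows", "payload": {"steps": [[[0,0,0.006,0,0,0],[0,0,0.005,0,0,0],[0,0,0.003,0,0,0],[0,0,0,0,0,0],[0,0,0,0,0,0]]]}}

```text
t: 31.2
tcp_pos: [0.6053, -0.1479, 0.0799]
tool_rot: [0.054, 0.999, -0.0, -0.001]
force: [-0.0, 0.4, -0.1]
finger_gap: 0.13
```

>>> {"api": "play_rows", "payload": {"steps": [[[0,0,0,0,0,0],[0,0,0,0,0,0],[0,0,0,0,0,0],[0,0,0,0,0,0]]], "fingers": 0.35}}

```text
t: 31.7
tcp_pos: [0.6053, -0.1479, 0.0798]
tool_rot: [0.054, 0.999, -0.0, -0.001]
force: [-0.6, -0.6, 0.2]
finger_gap: 0.354
```

>>> {"api": "play_rows", "payload": {"steps": [[[0,0,-0.02,0,0,0],[0,0,-0.035,0,0,0],[0,0,-0.035,0,0,0],[0,0,0,0,0,0],[0,0,0,0,0,0]]]}}

```text
t: 32.33
tcp_pos: [0.6048, -0.1476, 0.1693]
tool_rot: [0.054, 0.999, -0.0, -0.001]
force: [-0.3, -0.1, 0.5]
finger_gap: 0.35
```

```bash
cat > shot.py <<'E'
import sys
from h import *
n=sys.argv[1]
p=manip.snapshot('wrist'); save(p,n);np.save(n+'.npy',np.array(p['world_from_camera']))
s=manip.sense();print('tcp',np.round(s['tcp_pos']*1000,1),s['finger_gap'],'psi',np.round(np.degrees(2*np.arctan2(s['tool_rot'][1],s['tool_rot'][0])),2))
if len(sys.argv)>2:
    x,y,w,h,f=[int(v) for v in sys.argv[2:7]]
    cv2.imwrite('pics/'+n+'z.png',cv2.resize(p['img'][y:y+h,x:x+w,::-1],None,fx=f,fy=f,interpolation=cv2.INTER_CUBIC))
E
python3 shot.py w13
python3 plan.py '[[589.2,-291,150,173.8]]'
```

```text
tcp [ 604.5 -147.4  168.7] 0.3487549088783291 psi 173.76
t 32.4 at [ 604.5 -147.4  168.7] psi 173.76 zaxis [-3.5e-03  2.0e-04 -1.0e+00] F [-0.4 -0.7  1. ] gap 0.349
   --wp after 4
[[[-0.0001, -0.0361, 0.0047, 0.0, -0.1, 0.0], [-0.0001, -0.0361, 0.0047, 0.0, 0.0, 0.0], [-0.0001, -0.0361, 0.0046, 0.0, -0.1, 0.0], [-0.0002, -0.0361, 0.0047, 0.0, 0.0, 0.0]]]
```

View pics/w13.png

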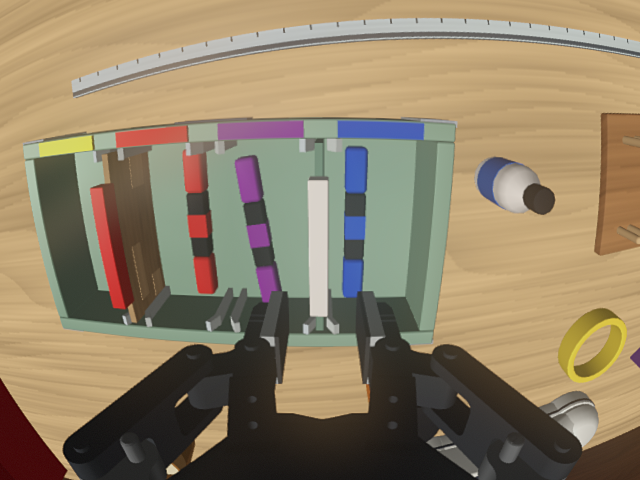

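>>> {"api": "play_rows", "payload": {"steps": [[[0,-0.036,0,0,0,0],[0,-0.036,0,0,-0.1,0],[0,-0.036,0,0,0,0],[0,-0.0363,0,0,-0.1,0],[0,0,0,0,0,0],[0,0,0,0,0,0],[0,0,0,0,0,0]]]}}

```text
t: 33.25
tcp_pos: [0.5894, -0.2897, 0.1692]
tool_rot: [0.054, 0.999, 0.0, 0.0]
force: [-0.7, -0.8, 0.5]
finger_gap: 0.345
```

```bash
python3 shot.py w14 230 100 180 240 3
python3 plan.py '[[588.5,-291,110,173.8],[588.5,-291,79,173.8,10]]'
```

```text
tcp [ 589.7 -289.8  169.5] 0.3503997974100729 psi 173.85
t 33.3 at [ 589.7 -289.8  169.5] psi 173.85 zaxis [ 1.2e-03 -3.0e-04 -1.0e+00] F [-0.2 -0.  -0.3] gap 0.35
   --wp after 2
   --wp after 6
[[[0.0005, -0.0007, 0.0297, 0.0, 0.0, 0.0], [0.0006, -0.0006, 0.0298, 0.0, 0.1, 0.1], [0.0, 0.0, 0.0077, 0.0, 0.0, 0.0], [0.0, 0.0, 0.0078, 0.0, 0.0, 0.0], [0.0, 0.0, 0.0077, 0.0, 0.0, 0.0], [0.0, 0.0, 0.0078, 0.0, 0.0, 0.0]]]
```

View pics/w14z.png

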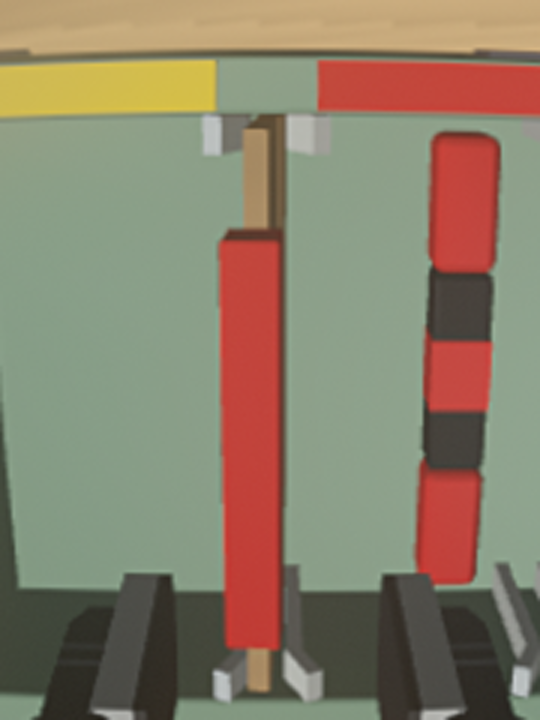

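>>> {"api": "play_rows", "payload": {"steps": [[[0.0005,-0.0006,0.03,0,0,0],[0.0006,-0.0006,0.03,0,0.1,0.1],[0,0,0.008,0,0,0],[0,0,0.008,0,0,0],[0,0,0.008,0,0,0],[0,0,0.006,0,0,0],[0,0,0,0,0,0],[0,0,0,0,0,0]]]}}

```text
t: 34.3
tcp_pos: [0.5888, -0.2926, 0.0802]
tool_rot: [0.055, 0.998, -0.001, 0.0]
force: [0.7, -0.8, 0.7]
finger_gap: 0.352
```

>>> {"api": "play_rows", "payload": {"steps": [[[0,0,0,0,0,0],[0,0,0,0,0,0],[0,0,0,0,0,0],[0,0,0,0,0,0],[0,0,0,0,0,0]]], "fingers": 0}}

```text
t: 34.92
tcp_pos: [0.5889, -0.2925, 0.0804]
tool_rot: [0.055, 0.998, -0.001, 0.001]
force: [-0.0, 1.7, 5.3]
finger_gap: 0.124
```

```bash
python3 shot.py w15 230 100 180 240 3
python3 plan.py '[[588.5,-291,170,173.8,30]]'
```

```text
tcp [ 588.9 -292.5   80.4] 0.13246046774489342 psi 173.67
t 35.0 at [ 588.9 -292.5   80.4] psi 173.67 zaxis [ 0.0011 -0.0014 -1.    ] F [-0.7  0.4  5.6] gap 0.132
   --wp after 3
[[[0.0001, 0.0005, -0.0299, 0.0, 0.0, 0.0], [0.0002, 0.0004, -0.0298, 0.0, 0.0, -0.1], [0.0001, 0.0005, -0.0299, -0.1, 0.1, 0.0]]]
```

View pics/w15z.png

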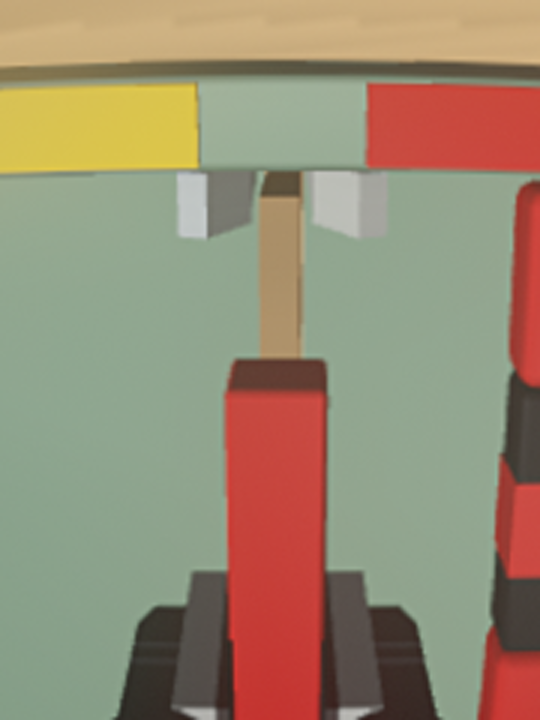

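>>> {"api": "play_rows", "payload": {"steps": [[[0,0.0005,-0.02,0,0,0],[0,0.0005,-0.03,0,0,0],[0,0,-0.03,-0.1,0.1,0],[0,0,-0.02,0,0,0],[0,0,0,0,0,0]]]}}

```text
t: 35.6
tcp_pos: [0.5896, -0.2921, 0.1823]
tool_rot: [0.055, 0.998, -0.001, 0.001]
force: [0.0, -0.2, -1.0]
finger_gap: 0.128
```

```bash
python3 plan.py '[[597.5,154.5,180,181.6]]'
```

```text
t 35.6 at [ 589.6 -292.1  182.3] psi 173.67 zaxis [ 0.0025 -0.002  -1.    ] F [ 0.  -0.2 -1. ] gap 0.128
   --wp after 10
[[[0.0041, 0.0445, 0.0001, 0.0, 0.0, -0.8], [0.0036, 0.0445, 0.0002, 0.0, 0.0, -0.8], [0.0029, 0.0446, 0.0001, 0.0, 0.0, -0.8], [0.0022, 0.0446, 0.0002, 0.0, 0.0, -0.8], [0.0017, 0.0446, 0.0001, 0.0, 0.0, -0.8], [0.001, 0.0447, 0.0002, 0.0, 0.0, -0.8], [0.0004, 0.0446, 0.0001, 0.0, 0.0, -0.8], [-0.0002, 0.0447, 0.0002, 0.0, 0.0, -0.8], [-0.0009, 0.0447, 0.0001, -0.1, 0.1, -0.8], [-0.0014, 0.0446, 0.0002, 0.0, 0.0, -0.7]]]
```

>>> {"api": "play_rows", "payload": {"steps": [[[0.004,0.0445,0,0,0,-0.8],[0.0035,0.0445,0,0,0,-0.8],[0.003,0.0445,0,0,0,-0.8],[0.002,0.0445,0,0,0,-0.8],[0.0015,0.0445,0,0,0,-0.8],[0.001,0.0445,0,0,0,-0.8],[0.0005,0.0445,0,0,0,-0.8],[0,0.0445,0,0,0,-0.8],[-0.001,0.0445,0,-0.1,0.1,-0.8],[-0.001,0.0455,0,0,0,-0.7]]]}}

```text
t: 36.85
tcp_pos: [0.5956, 0.1563, 0.1792]
tool_rot: [-0.014, 1.0, 0.001, -0.003]
force: [0.4, 0.3, -1.0]
finger_gap: 0.129
```

>>> {"api": "play_rows", "payload": {"steps": [[[0,0,0,0,0,0],[0,0,0.02,0,0,0],[0,0,0.02,0,0,0],[0,0,0,0,0,0],[0,0,0,0,0,0],[0,0,0,0,0,0]]]}}

```text
t: 37.6
tcp_pos: [0.597, 0.1548, 0.1412]
tool_rot: [-0.013, 1.0, 0.001, -0.001]
force: [-0.5, -0.5, -0.4]
finger_gap: 0.129
```

```bash
python3 shot.py w16 230 100 180 240 3
python3 plan.py '[[597.5,154.5,83,181.6,30]]'
```

```text
tcp [596.9 155.  141.2] 0.13001920571290218 psi 181.55
t 37.6 at [596.9 155.  141.2] psi -178.45 zaxis [-0.0013  0.0027 -1.    ] F [ 0.4  0.6 -0.9] gap 0.13
   --wp after 2
[[[-0.0003, -0.0003, 0.0291, 0.1, 0.0, 0.0], [-0.0003, -0.0003, 0.0291, 0.1, -0.1, -0.1]]]
```

View pics/w16z.png

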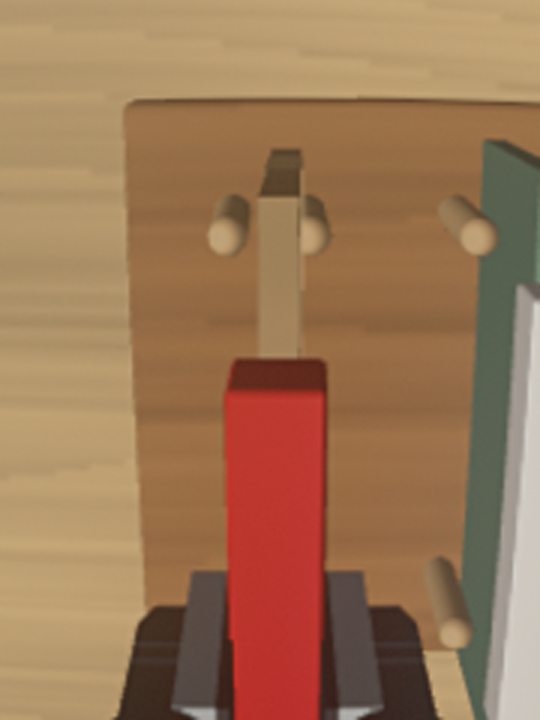

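View pics/w16.png

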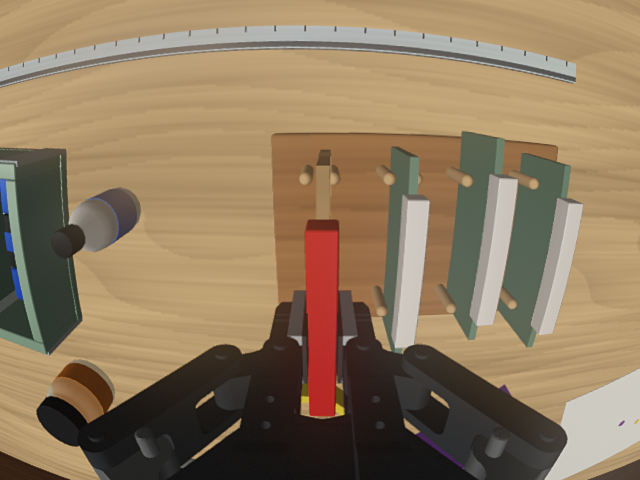

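Run:
```python
from h import *
s=manip.sense();p=manip.snapshot('wrist');M=R.from_quat(s['tool_rot']).as_matrix()
T=dict(p); T['world_from_camera']=np.load('w16.npy')
zt=s['tcp_pos'][2]; Z=lambda u,v:(230+u/3-.33,100+v/3-.33)
for n,q,z in [('dowL',Z(227,240),.044),('dowR',Z(315,240),.044),('bot',Z(287,150),zt-.0715),('top',Z(280,196),zt-.0145),('rail',Z(276,391),zt),('dowel2 front',Z(480,240),.044),('dowel2rear',Z(456,635),.044)]:
    print(n,np.round(M.T@(at(T,q,z,True)-s['tcp_pos'])*1000,1))
```

```text
dowL [44.4 -8.8 97.3]
dowR [44.3  8.4 97.3]
bot [64.9  2.6 71.6]
top [65.5  1.2 14.6]
rail [45.7  0.8  0.1]
dowel2 front [44.7 41.2 97.4]
dowel2rear [-44.9  41.4  97.3]
```

>>> {"api": "play_rows", "payload": {"steps": [[[0,-0.0022,0.008,0.1,0,0],[0,0,0.008,0,0,0],[0,0,0.006,0,0,0],[0,0,0.006,0,0,0],[0,0,0.006,0,0,0],[0,0,0,0,0,0]]]}}

```text
t: 38.45
tcp_pos: [0.5959, 0.153, 0.1057]
tool_rot: [-0.014, 1.0, 0.0, -0.002]
force: [-0.3, -0.6, -1.5]
finger_gap: 0.128
```

>>> {"api": "play_rows", "payload": {"steps": [[[0,0,0.006,0,0,0],[0,0,0.006,0,0,0],[0,0,0,0,0,0]]]}}

```text
t: 38.83
tcp_pos: [0.5958, 0.153, 0.0937]
tool_rot: [-0.014, 1.0, 0.0, -0.002]
force: [-0.3, 0.6, -1.1]
finger_gap: 0.129
```

```bash
python3 shot.py w17 230 100 180 240 3
```

```text
tcp [596. 153.  94.] 0.12732737103728378 psi 181.57
```

View pics/w17z.png

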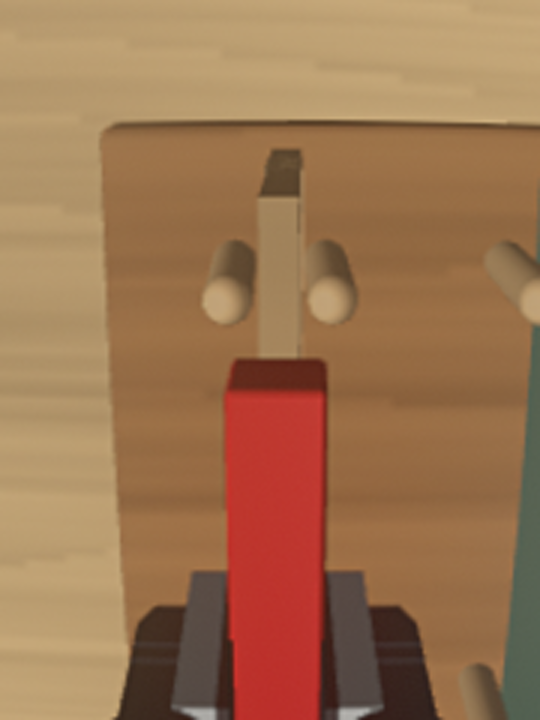

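Worn board is between the dowels at (230,300)/(331,300) of the zoom, with no contact force. I'll finish the descent, release, and fetch the next divider (slot 2).

>>> {"api": "play_rows", "payload": {"steps": [[[0,0,0.005,0,0,0],[0,0,0.003,0,0,0],[0,0,0.002,0,0,0],[0,0,0,0,0,0],[0,0,0,0,0,0]]]}}

```text
t: 39.5
tcp_pos: [0.5961, 0.1531, 0.0845]
tool_rot: [-0.014, 1.0, 0.0, -0.002]
force: [-0.9, -0.1, 1.6]
finger_gap: 0.128
```

>>> {"api": "play_rows", "payload": {"steps": [[[0,0,0,0,0,0],[0,0,0,0,0,0],[0,0,0,0,0,0],[0,0,0,0,0,0]]], "fingers": 0.35}}

```text
t: 40.0
tcp_pos: [0.5963, 0.1531, 0.0843]
tool_rot: [-0.014, 1.0, 0.0, -0.001]
force: [-0.5, -0.2, -0.5]
finger_gap: 0.353
```

>>> {"api": "play_rows", "payload": {"steps": [[[0,0,-0.02,0,0,0],[0,0,-0.035,0,0,0],[0,0.025,-0.035,0,0,0],[0,0.025,0,0,0,0],[0,0,0,0,0,0],[0,0,0,0,0,0],[0,0,0,0,0,0]]]}}

```text
t: 40.88
tcp_pos: [0.5948, 0.202, 0.1737]
tool_rot: [-0.013, 1.0, 0.0, -0.002]
force: [-0.2, 0.0, -0.2]
finger_gap: 0.348
```

```bash
python3 shot.py w18 230 100 200 240 3;python3 plan.py '[[598,204.3,110,181.8],[598,204.3,83,181.8,10]]'
```

```text
tcp [594.9 202.  173.8] 0.3526740070569617 psi 181.51
t 40.9 at [594.9 202.  173.8] psi -178.49 zaxis [-4.2e-03  5.0e-04 -1.0e+00] F [-0.3  0.6 -0.9] gap 0.353
   --wp after 2
   --wp after 5
[[[-0.0017, 0.0011, 0.0319, 0.0, -0.1, -0.1], [-0.0016, 0.0011, 0.0319, 0.0, -0.1, -0.2], [0.0, 0.0, 0.009, 0.0, 0.0, 0.0], [0.0, 0.0, 0.009, 0.0, 0.0, 0.0], [-0.0001, 0.0, 0.009, 0.0, 0.0, 0.0]]]
```

View pics/w18.png

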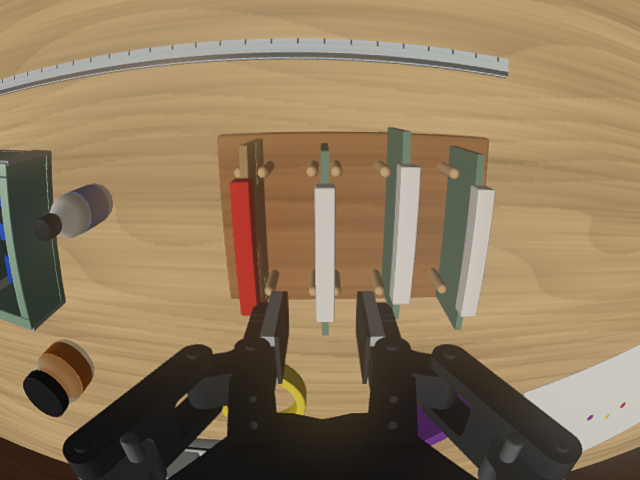

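>>> {"api": "play_rows", "payload": {"steps": [[[-0.0017,0.001,0.032,0,-0.1,-0.1],[-0.0017,0.001,0.032,0,-0.1,-0.2],[0,0,0.009,0,0,0],[0,0,0.009,0,0,0],[0,0,0.009,0,0,0],[0,0,0,0,0,0],[0,0,0,0,0,0]]]}}

```text
t: 41.8
tcp_pos: [0.5987, 0.2052, 0.084]
tool_rot: [-0.016, 1.0, 0.001, 0.001]
force: [0.8, -0.5, -0.9]
finger_gap: 0.348
```

>>> {"api": "play_rows", "payload": {"steps": [[[0,0,0,0,0,0],[0,0,0,0,0,0],[0,0,0,0,0,0],[0,0,0,0,0,0],[0,0,0,0,0,0]]], "fingers": 0}}

```text
t: 42.42
tcp_pos: [0.5989, 0.2052, 0.0842]
tool_rot: [-0.016, 1.0, 0.001, 0.001]
force: [0.1, -0.2, 5.9]
finger_gap: 0.132
```

>>> {"api": "play_rows", "payload": {"steps": [[[0,0,-0.03,0,0,0],[0,0,-0.035,0,0,0],[0,0,-0.035,0,0,0],[0,0,0,0,0,0]]]}}

```text
t: 42.92
tcp_pos: [0.5999, 0.2055, 0.1859]
tool_rot: [-0.016, 1.0, 0.001, 0.003]
force: [0.4, 0.9, -0.5]
finger_gap: 0.128
```

```bash
python3 shot.py w19;python3 plan.py '[[596.8,-219.3,180,173.8]]'
```

```text
tcp [598.5 205.2 183.9] 0.13045828050723088 psi 181.87
t 43.0 at [598.5 205.2 183.9] psi -178.13 zaxis [ 0.0021  0.0014 -1.    ] F [-0.9  0.2 -1.7] gap 0.13
   --wp after 10
[[[0.0015, -0.0424, 0.0003, 0.0, 0.0, 0.8], [0.001, -0.0425, 0.0004, 0.0, 0.0, 0.8], [0.0004, -0.0424, 0.0003, 0.0, 0.0, 0.8], [-0.0003, -0.0425, 0.0003, 0.0, 0.0, 0.8], [-0.0008, -0.0424, 0.0004, 0.0, 0.0, 0.8], [-0.0014, -0.0424, 0.0003, 0.0, 0.0, 0.8], [-0.002, -0.0424, 0.0003, 0.0, 0.0, 0.8], [-0.0026, -0.0424, 0.0004, 0.0, 0.0, 0.8], [-0.0032, -0.0423, 0.0003, 0.0, 0.1, 0.8], [-0.0038, -0.0423, 0.0003, 0.1, 0.0, 0.9]]]
```

View pics/w19.png

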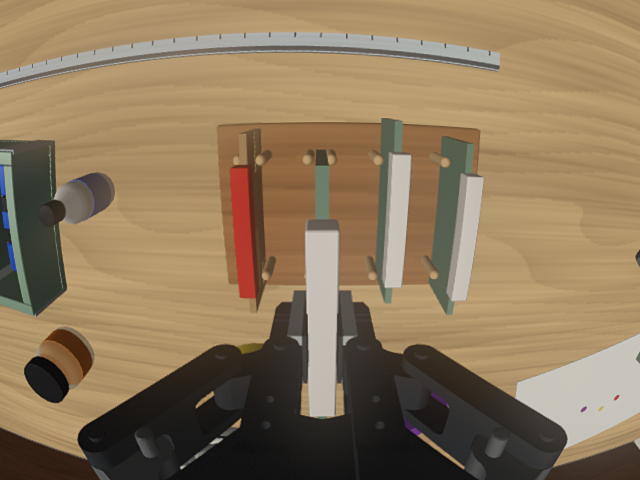

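>>> {"api": "play_rows", "payload": {"steps": [[[0.0015,-0.0425,0,0,0,0.8],[0.001,-0.0425,0,0,0,0.8],[0.0005,-0.0425,0,0,0,0.8],[0,-0.0425,0,0,0,0.8],[-0.001,-0.0425,0,0,0,0.8],[-0.0015,-0.0425,0,0,0,0.8],[-0.002,-0.0425,0,0,0,0.8],[-0.0025,-0.0425,0,0,0,0.8],[-0.003,-0.042,0,0,0,0.8],[-0.004,-0.042,0,0.1,0,0.9]]]}}

```text
t: 44.22
tcp_pos: [0.595, -0.2201, 0.1803]
tool_rot: [0.055, 0.998, 0.001, -0.002]
force: [1.5, 0.7, -0.4]
finger_gap: 0.128
```

>>> {"api": "play_rows", "payload": {"steps": [[[0,0,0,0,0,0],[0,0,0.02,0,0,0],[0,0,0.015,0,0,0],[0,0,0,0,0,0],[0,0,0,0,0,0],[0,0,0,0,0,0]]]}}

```text
t: 44.98
tcp_pos: [0.597, -0.2194, 0.1487]
tool_rot: [0.054, 0.999, -0.001, 0.001]
force: [-0.5, -0.9, -1.3]
finger_gap: 0.131
```

```bash
python3 shot.py w20 240 110 160 140 5;python3 plan.py '[[596.8,-219.3,79,173.8]]'
```

```text
tcp [ 597.  -219.5  148.7] 0.1288408511667594 psi 173.78
t 45.0 at [ 597.  -219.5  148.7] psi 173.78 zaxis [ 0.0017 -0.0015 -1.    ] F [-0.8  0.1 -0.2] gap 0.129
   --wp after 2
[[[0.0002, 0.0001, 0.0349, 0.0, 0.1, 0.0], [0.0001, 0.0002, 0.0348, -0.1, 0.0, 0.0]]]
```

View pics/w20z.png

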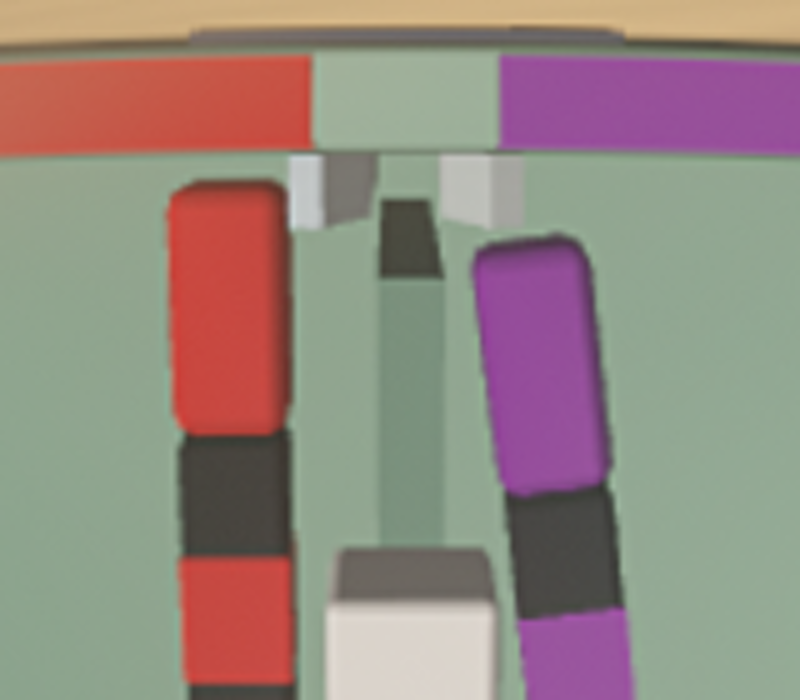

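View pics/w20.png

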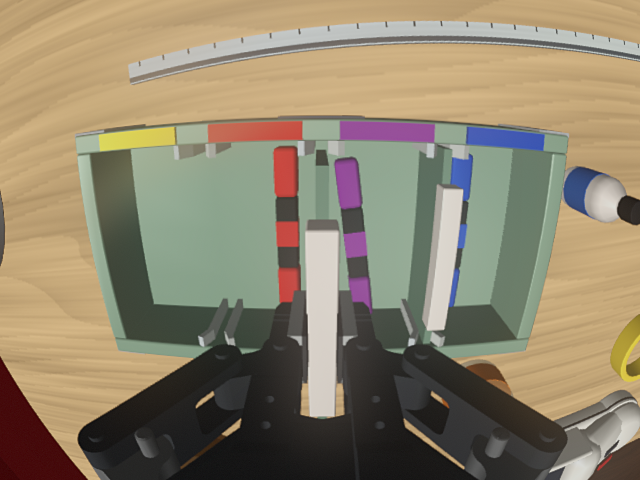

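Run:
```python
from h import *
s=manip.sense();p=manip.snapshot('wrist');M=R.from_quat(s['tool_rot']).as_matrix()
T=dict(p); T['world_from_camera']=np.load('w20.npy')
zt=s['tcp_pos'][2]; Z=lambda u,v:(240+u/5-.4,110+v/5-.4)
for n,q,z in [('guide mid inner',Z(408,190),.064),('tabmid',Z(406,100),.064),('board front top',Z(411,277),zt-.0145),('board bottom front',Z(405,200),zt-.0715),('rail front top',Z(411,603),zt-.0005),('wall inner top edge',Z(405,152),.064)]:
    print(n,np.round(M.T@(at(T,q,z,True)-s['tcp_pos'])*1000,1))
```

```text
guide mid inner [64.7  0.6 84.6]
tabmid [74.6  0.3 84.6]
board front top [65.6  0.9 14.4]
board bottom front [65.1  0.3 71.4]
rail front top [45.7  0.9  0.4]
wall inner top edge [68.9  0.2 84.6]
```

>>> {"api": "play_rows", "payload": {"steps": [[[0.0005,0,0.01,0,0.1,0],[0,0,0.008,0,0,0],[0,0,0.006,0,0,0],[0,0,0.006,0,0,0],[0,0,0.006,0,0,0],[0,0,0.006,0,0,0],[0,0,0,0,0,0]]]}}

```text
t: 45.95
tcp_pos: [0.5956, -0.2192, 0.1053]
tool_rot: [0.054, 0.999, -0.0, -0.001]
force: [0.6, -0.6, -0.6]
finger_gap: 0.133
```

>>> {"api": "play_rows", "payload": {"steps": [[[0,0,0.006,0,0,0],[0,0,0.006,0,0,0],[0,0,0,0,0,0]]]}}

```text
t: 46.32
tcp_pos: [0.5955, -0.2192, 0.0933]
tool_rot: [0.054, 0.999, 0.0, -0.001]
force: [0.2, -0.4, -0.7]
finger_gap: 0.128
```

>>> {"api": "play_rows", "payload": {"steps": [[[0,0,0.006,0,0,0],[0,0,0.005,0,0,0],[0,0,0.003,0,0,0],[0,0,0,0,0,0],[0,0,0,0,0,0]]]}}

```text
t: 46.95
tcp_pos: [0.5957, -0.2194, 0.0802]
tool_rot: [0.054, 0.999, -0.0, -0.001]
force: [-1.5, -0.3, 1.8]
finger_gap: 0.128
```

>>> {"api": "play_rows", "payload": {"steps": [[[0,0,0,0,0,0],[0,0,0,0,0,0],[0,0,0,0,0,0],[0,0,0,0,0,0]]], "fingers": 0.35}}

```text
t: 47.45
tcp_pos: [0.596, -0.2195, 0.0799]
tool_rot: [0.054, 0.999, -0.0, -0.001]
force: [0.3, 0.7, 0.3]
finger_gap: 0.348
```

>>> {"api": "play_rows", "payload": {"steps": [[[0,0,-0.02,0,0,0],[0,0,-0.035,0,0,0],[0,0,-0.035,0,0,0],[0,0,0,0,0,0],[0,0,0,0,0,0]]]}}

```text
t: 48.08
tcp_pos: [0.5958, -0.2193, 0.1706]
tool_rot: [0.054, 0.999, -0.0, -0.001]
force: [0.5, 0.9, 0.0]
finger_gap: 0.353
```

```bash
python3 shot.py w21;python3 plan.py '[[585,253,175,182]]'
```

```text
tcp [ 595.4 -219.1  169.7] 0.3498638025777782 psi 173.77
t 48.1 at [ 595.4 -219.1  169.7] psi 173.77 zaxis [-2.5e-03  1.0e-04 -1.0e+00] F [-0.5 -0.4  0.2] gap 0.35
   --wp after 11
[[[0.0056, 0.0426, -0.0005, 0.0, 0.0, -0.7], [0.0051, 0.0426, -0.0005, 0.0, 0.0, -0.8], [0.0045, 0.0427, -0.0004, 0.0, 0.0, -0.7], [0.0039, 0.0427, -0.0005, 0.0, 0.0, -0.8], [0.0034, 0.0428, -0.0005, 0.0, 0.0, -0.7], [0.0029, 0.0428, -0.0005, 0.0, 0.0, -0.8], [0.0022, 0.0429, -0.0004, 0.0, 0.0, -0.7], [0.0017, 0.0429, -0.0005, 0.0, 0.0, -0.8], [0.0011, 0.0429, -0.0005, 0.0, 0.0, -0.7], [0.0006, 0.0429, -0.0005, 0.0, -0.1, -0.8]]]
[[[0.0, 0.043, -0.0004, 0.0, 0.0, -0.7]]]
```

View pics/w21.png

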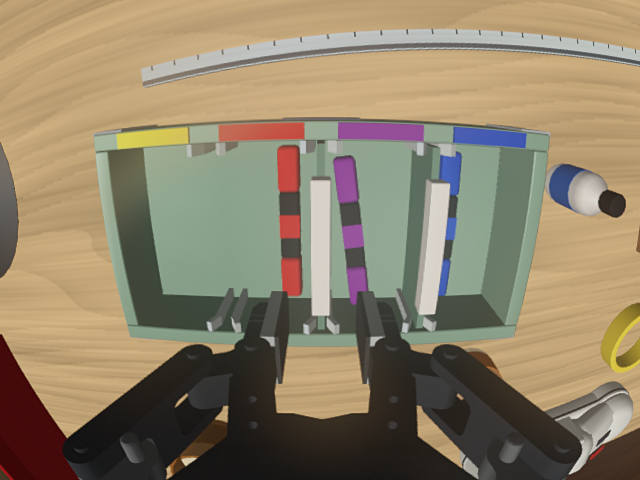

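Second divider is home in the middle guide (320,245). On to the third from the stand.

>>> {"api": "play_rows", "payload": {"steps": [[[0.0055,0.0425,0,0,0,-0.8],[0.005,0.0425,0,0,0,-0.8],[0.0045,0.0425,0,0,0,-0.8],[0.004,0.0425,0,0,0,-0.8],[0.0035,0.043,0,0,0,-0.7],[0.003,0.043,0,0,0,-0.7],[0.002,0.043,0,0,0,-0.7],[0.0015,0.043,0,0,0,-0.7],[0.001,0.043,0,0,0,-0.7],[0.0005,0.043,0,0,-0.1,-0.7]]]}}

```text
t: 49.38
tcp_pos: [0.5853, 0.2111, 0.1683]
tool_rot: [-0.01, 1.0, -0.001, -0.001]
force: [0.5, -0.1, -0.6]
finger_gap: 0.35
```

>>> {"api": "play_rows", "payload": {"steps": [[[0,0.043,0,0,0,-0.7],[0,0,0,0,0,0],[0,0,0,0,0,0],[0,0,0,0,0,0]]]}}

```text
t: 49.88
tcp_pos: [0.5853, 0.2515, 0.1692]
tool_rot: [-0.016, 1.0, -0.001, -0.0]
force: [0.1, 1.0, -0.6]
finger_gap: 0.35
```

```bash
python3 shot.py w22;python3 plan.py '[[585,253.5,110,182],[585,253.5,83.5,182,10]]'
```

```text
tcp [585.5 251.5 169.4] 0.34753052647378463 psi 181.76
t 49.9 at [585.5 251.5 169.4] psi -178.24 zaxis [-5.e-04 -1.e-03 -1.e+00] F [ 0.4  0.2 -0.6] gap 0.348
   --wp after 2
   --wp after 5
[[[0.0002, 0.001, 0.0297, 0.0, 0.0, -0.1], [0.0002, 0.0011, 0.0297, -0.1, 0.0, -0.1], [0.0, 0.0, 0.0088, 0.0, 0.0, 0.0], [0.0, 0.0, 0.0089, 0.0, 0.0, 0.0], [0.0, -0.0001, 0.0088, 0.0, 0.0, 0.0]]]
```

View pics/w22.png

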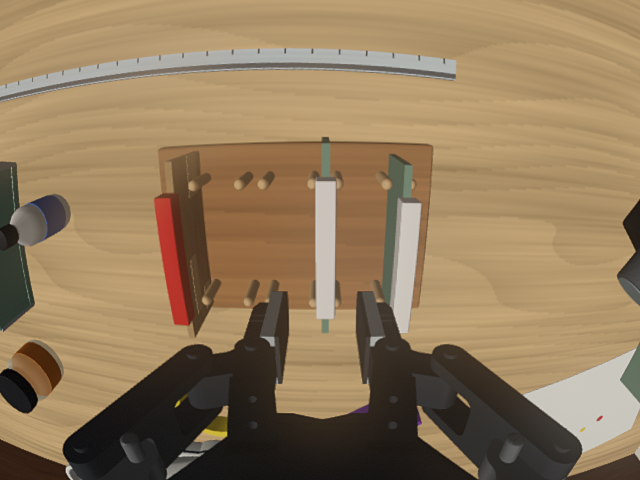

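>>> {"api": "play_rows", "payload": {"steps": [[[0,0.001,0.03,0,0,-0.1],[0,0.0005,0.03,-0.1,0,-0.1],[0,0,0.009,0,0,0],[0,0,0.009,0,0,0],[0,0,0.008,0,0,0],[0,0,0,0,0,0],[0,0,0,0,0,0]]]}}

```text
t: 50.8
tcp_pos: [0.5858, 0.2545, 0.0843]
tool_rot: [-0.018, 1.0, 0.001, 0.001]
force: [-0.1, -0.7, 0.3]
finger_gap: 0.347
```

>>> {"api": "play_rows", "payload": {"steps": [[[0,0,0,0,0,0],[0,0,0,0,0,0],[0,0,0,0,0,0],[0,0,0,0,0,0],[0,0,0,0,0,0]]], "fingers": 0}}

```text
t: 51.42
tcp_pos: [0.5859, 0.2545, 0.0845]
tool_rot: [-0.018, 1.0, 0.001, 0.001]
force: [0.3, 0.1, 5.2]
finger_gap: 0.129
```

>>> {"api": "play_rows", "payload": {"steps": [[[0,0,-0.03,0,0,0],[0,0,-0.035,0,0,0],[0,0,-0.035,0,0,0],[0,0,0,0,0,0],[0,0,0,0,0,0]]]}}

```text
t: 52.05
tcp_pos: [0.5844, 0.254, 0.1824]
tool_rot: [-0.018, 1.0, 0.0, -0.001]
force: [0.1, 0.1, -0.8]
finger_gap: 0.13
```

```bash
python3 shot.py w23;python3 plan.py '[[588.5,-291,182,173.8]]'
```

```text
tcp [584.1 253.9 181.9] 0.12841466049384204 psi 182.06
t 52.1 at [584.1 253.9 181.9] psi -177.94 zaxis [-3.3e-03  4.0e-04 -1.0e+00] F [ 0.6  0.7 -1.5] gap 0.128
   --wp after 13
[[[0.0012, -0.0419, 0.0, 0.0, 0.0, 0.6], [0.0007, -0.0419, -0.0001, 0.0, 0.0, 0.6], [0.0003, -0.0419, 0.0, 0.0, 0.0, 0.6], [-0.0001, -0.042, 0.0, 0.0, 0.0, 0.6], [-0.0006, -0.0419, 0.0, 0.0, 0.0, 0.7], [-0.0011, -0.0419, -0.0001, 0.0, 0.0, 0.6], [-0.0016, -0.0419, 0.0, 0.0, 0.0, 0.7], [-0.002, -0.0418, 0.0, 0.0, 0.0, 0.6], [-0.0025, -0.0419, 0.0, 0.0, 0.0, 0.7], [-0.003, -0.0418, -0.0001, 0.0, 0.0, 0.6]]]
[[[-0.0034, -0.0418, 0.0, 0.0, -0.1, 0.7], [-0.004, -0.0417, 0.0, 0.0, 0.0, 0.6], [-0.0043, -0.0417, 0.0, 0.0, -0.1, 0.7]]]
```

View pics/w23.png

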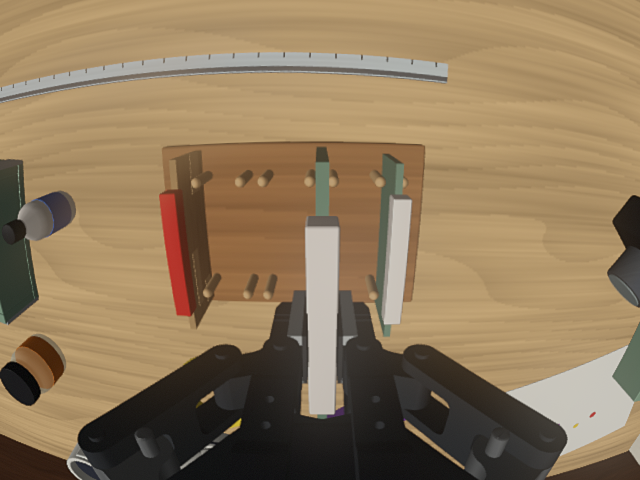

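>>> {"api": "play_rows", "payload": {"steps": [[[0.001,-0.042,0,0,0,0.6],[0.0005,-0.042,0,0,0,0.6],[0.0005,-0.042,0,0,0,0.6],[0,-0.042,0,0,0,0.6],[-0.0005,-0.042,0,0,0,0.7],[-0.001,-0.042,0,0,0,0.6],[-0.0015,-0.042,0,0,0,0.7],[-0.002,-0.042,0,0,0,0.6],[-0.0025,-0.042,0,0,0,0.7],[-0.003,-0.042,0,0,0,0.6]]]}}

```text
t: 53.35
tcp_pos: [0.5875, -0.1669, 0.1811]
tool_rot: [0.037, 0.999, 0.001, -0.002]
force: [0.7, 0.6, 0.8]
finger_gap: 0.13
```

>>> {"api": "play_rows", "payload": {"steps": [[[-0.0035,-0.042,0,0,-0.1,0.7],[-0.004,-0.0415,0,0,0,0.6],[-0.0045,-0.041,0,0,-0.1,0.7],[0,0,0.02,0,0,0],[0,0,0.015,0,0,0],[0,0,0,0,0,0],[0,0,0,0,0,0],[0,0,0,0,0,0]]]}}

```text
t: 54.35
tcp_pos: [0.5906, -0.2908, 0.1489]
tool_rot: [0.054, 0.999, 0.0, 0.003]
force: [-0.6, -0.1, -1.1]
finger_gap: 0.126
```

```bash
python3 shot.py w24 240 110 160 140 5;python3 plan.py '[[588.5,-291,80,173.8]]'
```

```text
tcp [ 590.6 -290.9  148.9] 0.12966450499189927 psi 173.81
t 54.4 at [ 590.6 -290.9  148.9] psi 173.81 zaxis [ 0.0051 -0.     -1.    ] F [ 0.4 -0.2 -0.3] gap 0.13
   --wp after 2
[[[0.0012, -0.0002, 0.0345, 0.0, 0.1, 0.0], [0.0012, -0.0002, 0.0344, 0.0, 0.2, 0.0]]]
```

View pics/w24z.png

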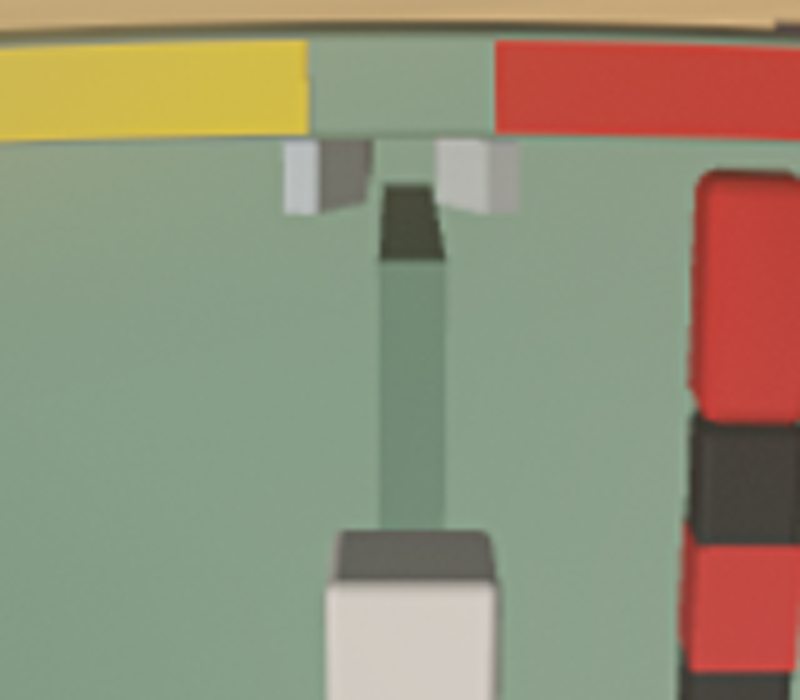

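Run:
```python
from h import *
s=manip.sense();p=manip.snapshot('wrist');M=R.from_quat(s['tool_rot']).as_matrix()
T=dict(p); T['world_from_camera']=np.load('w24.npy')
zt=s['tcp_pos'][2]; Z=lambda u,v:(240+u/5-.4,110+v/5-.4)
for n,q,z in [('guide mid inner',Z(403,175),.064),('tabmid',Z(401,87),.064),('board front top',Z(411,262),zt-.0145),('board bottom front',Z(408,186),zt-.0715),('rail front top',Z(411,584),zt-.0005),('wall inner top edge',Z(401,137),.064)]:
    print(n,np.round(M.T@(at(T,q,z,True)-s['tcp_pos'])*1000,1))
```

```text
guide mid inner [66.4  0.  84.6]
tabmid [76.  -0.2 84.6]
board front top [66.7  0.9 14.2]
board bottom front [66.5  0.6 71.2]
rail front top [47.1  0.9  0.3]
wall inner top edge [70.6 -0.2 84.6]
```

>>> {"api": "play_rows", "payload": {"steps": [[[0.001,-0.0006,0.01,0,0.2,0],[0,0,0.008,0,0.1,0],[0,0,0.006,0,0,0],[0,0,0.006,0,0,0],[0,0,0.006,0,0,0],[0,0,0.006,0,0,0],[0,0,0,0,0,0]]]}}

```text
t: 55.32
tcp_pos: [0.5887, -0.2913, 0.1054]
tool_rot: [0.054, 0.999, 0.001, -0.001]
force: [0.2, 0.4, -1.3]
finger_gap: 0.128
```

>>> {"api": "play_rows", "payload": {"steps": [[[0,0,0.006,0,0,0],[0,0,0.006,0,0,0],[0,0,0,0,0,0]]]}}

```text
t: 55.7
tcp_pos: [0.5886, -0.2912, 0.0934]
tool_rot: [0.054, 0.999, 0.001, -0.001]
force: [0.1, -0.3, -0.3]
finger_gap: 0.131
```

>>> {"api": "play_rows", "payload": {"steps": [[[0,0,0.006,0,0,0],[0,0,0.005,0,0,0],[0,0,0.0025,0,0,0],[0,0,0,0,0,0],[0,0,0,0,0,0]]]}}

```text
t: 56.32
tcp_pos: [0.589, -0.2915, 0.0806]
tool_rot: [0.054, 0.999, 0.001, -0.001]
force: [0.9, 0.8, 0.4]
finger_gap: 0.126
```

>>> {"api": "play_rows", "payload": {"steps": [[[0,0,0,0,0,0],[0,0,0,0,0,0],[0,0,0,0,0,0],[0,0,0,0,0,0]]], "fingers": 0.35}}

```text
t: 56.82
tcp_pos: [0.589, -0.2915, 0.0806]
tool_rot: [0.054, 0.999, 0.001, -0.001]
force: [-0.3, -0.5, 1.0]
finger_gap: 0.349
```

>>> {"api": "play_rows", "payload": {"steps": [[[0,0,-0.02,0,0,0],[0,0,-0.035,0,0,0],[0,0,-0.035,0,0,0],[0,0.03,-0.04,0,0,0],[0,0.04,-0.04,0,0,0],[0,0,-0.03,0,0,0],[0,0,0,0,0,0],[0,0,0,0,0,0]]]}}

```text
t: 57.82
tcp_pos: [0.5963, -0.2221, 0.2806]
tool_rot: [0.055, 0.999, 0.001, -0.001]
force: [-0.1, -0.3, 0.0]
finger_gap: 0.351
```

```bash
python3 shot.py w25
python3 - <<'E'
from h import *
p=manip.snapshot('scene'); save(p,'s25')
p=manip.snapshot('side'); save(p,'d25')
a=p['img'][:,:,::-1]
cv2.imwrite('pics/d25z.png',cv2.resize(a[130:410,230:490],None,fx=2.1,fy=2.1,interpolation=cv2.INTER_CUBIC))
E
```

```text
tcp [ 596.  -222.2  279.7] 0.3509130294383415 psi 173.73
```

View pics/w25.png

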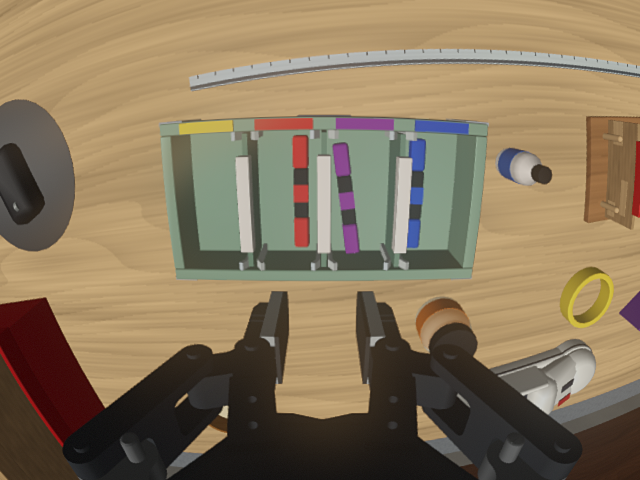

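View pics/d25z.png

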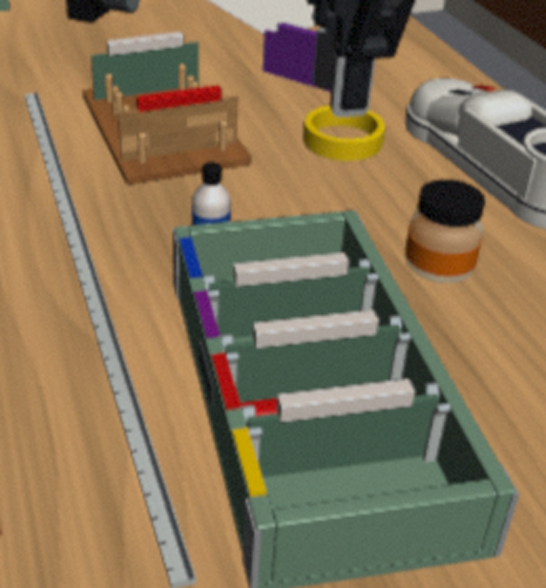

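View pics/s25.png

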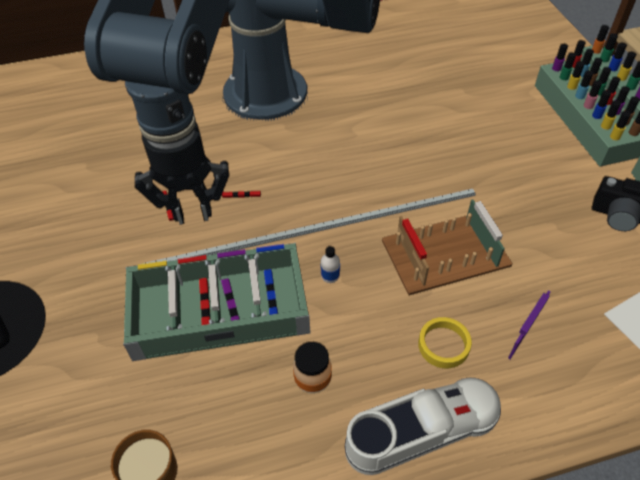

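Run:
```python
from h import *
p=manip.snapshot('wrist')
T=dict(p); T['world_from_camera']=np.load('w25.npy')
c,s=np.cos(-.1085),np.sin(-.1085)
def cf(X): d=X[:2]-np.array([.5963,-.2193]); return np.round([1000*(c*d[0]+s*d[1]),1000*(-s*d[0]+c*d[1])],1)
for l,z in [('marker_red',.024),('marker_purple',.024),('marker_blue',.024),('new1',.078)]:
    for r in manip.regions_of(l,p)[:5]:
        ys,xs=np.nonzero(r['pixels']); pts=np.array([cf(at(p,(x,y),z,True)) for x,y in zip(xs,ys)])
        (cx,cy),(w,h),a=cv2.minAreaRect(pts.astype(np.float32)); print(l,round(r['score'],2),'case x,y',round(cx,1),round(cy,1),'size',round(w,1),round(h,1),round(a,1),'xr',pts[:,0].min(),pts[:,0].max())
T=manip.snapshot('scene')
for l,z in [('worn',.082),('ink',0.),('paint',0.),('tape',0.)]:
    for r in manip.pinpoint(l,T)[:1]: print(l,r['score'],np.round(r['point']),np.round(at(T,r['point'],0.012 if l=='worn' else z)[:2]*1000))
```

```text
marker_red 0.78 case x,y -0.8 -23.6 size 119.1 16.8 0.1 xr -60.4 58.7
marker_red 0.73 case x,y -43.5 371.0 size 136.5 102.8 7.4 xr -117.8 28.8
marker_purple 0.95 case x,y 5.9 24.0 size 119.8 17.0 8.1 xr -53.3 65.8
marker_purple 0.42 case x,y -34.1 397.2 size 153.3 76.3 8.6 xr -109.8 38.0
marker_blue 0.79 case x,y 0.5 98.1 size 117.6 17.3 2.3 xr -58.4 59.3
marker_blue 0.46 case x,y 7.4 0.2 size 147.4 13.7 0.3 xr -66.3 81.1
new1 0.97 case x,y 149.8 423.1 size 74.8 38.3 27.9 xr 108.7 173.9
new1 0.78 case x,y -5.9 -0.2 size 13.0 126.1 89.3 xr -69.0 57.1
new1 0.65 case x,y -5.2 -68.1 size 21.8 125.1 89.3 xr -67.7 57.4
new1 0.62 case x,y -5.0 66.6 size 22.2 125.5 89.8 xr -67.7 57.8
worn 0.95 [411. 260.] [597. 154.]
ink 0.94 [328. 276.] [581.  -6.]
paint 0.78 [312. 381.] [783. -94.]
tape 0.86 [442. 344.] [778. 146.]
```

```bash
python3 -c "
from station import manip
print(manip.sign_off())"
```

```text
the job is handed in; nothing more can be done
None
```

The refit is finished and handed in at about 58 s on the robot clock; the sign-off gave no verdict.

- **Dividers:** the worn red-railed divider now stands in the stand's first slot. Three white-railed dividers are home in the three case guides, and the fourth is left in the stand as the spare.
- **Markers:** the three markers on the desk (large red, purple and blue; there was no yellow) lie in the bays with matching tabs. The two shorter red markers were not touched.

**Last checks:**
- **Markers:** in the final wrist picture all three lie flat, at the expected length of about 120 mm. They are within 6 mm of their bay centres lengthwise and within about 12 mm across.
- **Guides:** the boards went down with under 2 N of force, to gripper heights that match fully home. I did not measure their bottom edges directly.
- **Worn divider:** it sits in its slot, leaning slightly; I did not measure the lean.
- **Ink, paint and tape:** they show no visible movement in the final pictures, and the arm was clear of everything.

**What went wrong or disagreed:**
- While I placed the red marker, the gripper pressed against the worn divider with about 28 N (limit 40 N) and tipped it slightly. It still came out cleanly.
- The purple marker was knocked askew inside its bay by something other than the robot. It was still in its bay and flat, so I left it there.
- The two fixed cameras disagreed by about 3 mm on the case position, so I aligned each insertion with the wrist camera instead.

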